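Pack and close a dye kit from the roller lane

ROBOT

A 6-joint arm with a two-finger parallel gripper is mounted at the origin on the work surface. World frame = base frame: x ahead of the robot, y to its left, z up, the work surface at z = 0. Lengths are in mm, angles in rad, forces in N, time in s.
With the tool pointing down it reaches from about 350 to 975 mm from the base axis. Payload 7.1 kg.
Tool frame: the origin (TCP) lies at the very end of the fingers, on their centre line; the grasp point (between the pads) lies 19 mm behind it; x points along the fingers, z is the direction in which the jaws open and shut, and the axes are right-handed (so a half turn about x gives the same grasp; the last joint's range is limited). The gripper opens to 88 mm and grips with 3 to 60 N. Pads are 20 mm wide; open, the fingers measure 115 mm over their backs; the gripper's body (75 mm by 178 mm) begins 61 mm behind the grasp point.
Start: joints at [-1.237, 0.423, 1.63, -0, 1.089, -0.019], TCP at [215.971, -586.482, 222.675] pointing down, gripper open.
Joint ranges: [-3, 3], [-0.9, 2.11], [0.09, 2.58], [-1.31, 4.45], [0.11, 2.69], [-2.54, 2.54]. Speed limits (rad/s): [2.39, 2.39, 3.01, 3.14, 3.14, 3.14].

INTERFACE

Orientations are given as a rotation vector (axis times angle).
In Python, from workcell import * gives the robot as it stands.
- The arm moves only by the shell command python3 -m crank 'ROWS'. ROWS is JSON, a list of rows, each a list of 3 entries, a list of its own where there are three numbers: the shift along the tool's x, y, z in cm, then the turn, a rotation vector about the tool's x, y, z in degrees, then the finger opening in cm, from 0 to 8.78. In form: [[[dx, dy, dz], [rx, ry, rz], claw], ...]. A call has 1 to 5 rows; each row shifts and turns the commanded pose from where the row before left it, along the tool's axes as they then stand; what a row does not reach is not made up. A row lasts 1/8 s, in which the tool goes at most 62.5 mm and 10.7 degrees, less where a joint would pass 70% of its speed; a pose out of reach is approached as far as the arm can. A call with a gripper value outside its range is refused whole. The fingers move at their own pace and stop on an object; the grip force is fixed at half the most. Time passes only in rows, so rows that do not move let the fingers close. It gives the time, the measured TCP pose, the force and the opening at its end, in the units of the state.
- get_obs(): the state, without advancing time (a new reading comes with each control period).
- get_image(name): name is "scene" or "side" or "wrist"; returns a dict with "pixels" (480x640x3 uint8, red, green, blue), "mtx" (3x3 intrinsics, pixels), "D" ([k1, k2, p1, p2, k3] as OpenCV has them; the pictures are not rectified), "view" (4x4, takes a point from world to camera coordinates). Camera axes: x right, y down, z forward; pixel columns grow to the right and rows downward; lengths in mm; the calibration is good to about 2 mm. A picture is of the moment at which its call begins. There is no depth.
- close_job(): hands the job in, once; it reports no verdict.
The state is a dict: "t": time; "qpos": joint angles; "qvel": joint speeds; "joint_torque": joint torques, N m; "ee_pos": TCP position; "orientation": TCP orientation; "ft_force": force on the tool from outside, world axes, zero at the start; "moment": the same for the moment, N m; "width": finger opening in mm.
Only numpy, scipy, OpenCV 4.12 (cv2) and the standard library are available. Lean on these libraries where they do the work, as an engineer would, in place of code of your own. Each camera call takes 0.05 s, during which the arm holds its last target.

TASK

Pack the dye kit: take every dye pot from the front of the sloped roller lane, one after another as the rest roll forward, and also the purple one if it was left standing on the bench, and stand each upright in an empty bay of the wooden carrier. With all of them in, lay the white cover board squarely on the carrier's two end panels, inside their lips, and press it down until all four stiff studs have sunk in and it sits level and flush on the panels. Leave the other things on the table where they are.

Things in the scene. Friction and masses are not known exactly. Their poses are not given: they have to be found in the camera images.
- pot_red_c (a point): centre (27 mm above the underside) of the dark red dye pot: closed, square, 40 x 40 mm, 54 mm tall (body 46 mm, then a white cap 27 mm across), about 0.11 kg; z is its up axis, x and y normal to its sides. Starts in the queue on the lane (there x points up the slope). Grip it a few mm above its centre; on the lane that clears the rails
- pot_indigo_c (a point): centre (27 mm above the underside) of the dark blue dye pot: closed, square, 40 x 40 mm, 54 mm tall (body 46 mm, then a white cap 27 mm across), about 0.11 kg; z is its up axis, x and y normal to its sides. Starts in the queue on the lane (there x points up the slope). Grip it a few mm above its centre; on the lane that clears the rails
- pot_yellow_c (a point): centre (27 mm above the underside) of the yellow dye pot: closed, square, 40 x 40 mm, 54 mm tall (body 46 mm, then a white cap 27 mm across), about 0.11 kg; z is its up axis, x and y normal to its sides. Starts in the queue on the lane (there x points up the slope). Grip it a few mm above its centre; on the lane that clears the rails
- pot_green_c (a point): centre (27 mm above the underside) of the olive green dye pot: closed, square, 40 x 40 mm, 54 mm tall (body 46 mm, then a white cap 27 mm across), about 0.11 kg; z is its up axis, x and y normal to its sides. Present in some starts, as last in the queue on the lane. Grip it a few mm above its centre; on the lane that clears the rails
- pot_plum_c (a point): centre (27 mm above the underside) of the purple dye pot: closed, square, 40 x 40 mm, 54 mm tall (body 46 mm, then a white cap 27 mm across), about 0.11 kg; z is its up axis, x and y normal to its sides. Present in some starts, standing on the bench instead of the lane. Grip it a few mm above its centre; on the lane that clears the rails
- rack: aluminium roller lane, fixed, sloping 9 degrees (0.157 rad) down to its own -x end, where an orange stop 14 mm higher than the rollers holds the front pot. Origin on the table below the stop's inner face; x up the lane, y across, z up. Roller tops are 60 mm above the table at the stop. Rails rise 6 mm above the rollers, 44 mm apart inside, 70 mm over all with the legs
- lane_front (a point): where the centre of a pot lies when it rests at the front of the lane against the stop. A wire guard 64 mm above the rollers covers the lane from 88 mm behind the stop, so pots leave only at the front, lifted straight off the slope; those behind roll forward by themselves within about 2 s
- tray: wooden carrier, fixed, long sides open. Origin: centre of its underside, z up. Base 84 (x) x 334 (y) x 12 mm; at each end a panel, y = 134 to 167 mm, 106 mm wide, top at 72 mm, with a lip 4 mm thick, 14 mm high round its outer edges (cover has 7 mm play inside all round). Five bays 48 x 48 mm between ribs 6 mm high: floors at z = 12 mm, centres at x = 0, y = -104, -52, 0, 52, 104 mm
- stud0 (a joint): stiff orange stud, 14 mm across, in an end panel's top at x = -28, y = -145 mm of the carrier: value is how far it has been pushed down in m, from 0 (standing 8 mm proud of the panel) to 0.008 (flush). It sticks where it is left; pushing one takes about 3 N, all four together about 12 N; the cover's weight alone does not move it
- stud1 (a joint): stiff orange stud, 14 mm across, in an end panel's top at x = -28, y = 145 mm of the carrier: value is how far it has been pushed down in m, from 0 (standing 8 mm proud of the panel) to 0.008 (flush). It sticks where it is left; pushing one takes about 3 N, all four together about 12 N; the cover's weight alone does not move it
- stud2 (a joint): stiff orange stud, 14 mm across, in an end panel's top at x = 28, y = -145 mm of the carrier: value is how far it has been pushed down in m, from 0 (standing 8 mm proud of the panel) to 0.008 (flush). It sticks where it is left; pushing one takes about 3 N, all four together about 12 N; the cover's weight alone does not move it
- stud3 (a joint): stiff orange stud, 14 mm across, in an end panel's top at x = 28, y = 145 mm of the carrier: value is how far it has been pushed down in m, from 0 (standing 8 mm proud of the panel) to 0.008 (flush). It sticks where it is left; pushing one takes about 3 N, all four together about 12 N; the cover's weight alone does not move it
- cover_board (a point): centre of the cover's board (4 mm above its underside): white, 84 (x) x 312 (y) x 8 mm, 0.17 kg with its grip block; starts flat on the table. Axes along its sides, z up. Fully seated on the carrier it lies 76 mm above the carrier's underside and shares its axes (either way round)
- cover_grip (a point): point on the cover's grip block to take hold of, 26 mm above the board's centre: the block is dark wood, in the middle of the board, 16 mm thick (x) x 70 mm long (y), rising 32 mm above the board; this point is 10 mm below its top
- dish: bystander, to be left alone: shallow open glass dish, 76 mm across, 16 mm high; origin at its underside
- drop_a: bystander, to be left alone: white dropper bottle, 30 mm across, 100 mm tall; origin at its underside
- drop_b: bystander, to be left alone: grey-violet dropper bottle, 30 mm across, 100 mm tall; origin at its underside
- drop_c: bystander, to be left alone: brown dropper bottle, 30 mm across, 100 mm tall; origin at its underside
- mug: bystander, to be left alone: white mug, 76 mm across, 90 mm tall; origin at its underside
- coaster: bystander, to be left alone: round cork coaster, 90 mm across, 8 mm thick; origin at its underside
- brush: bystander, to be left alone: paint brush, 170 mm long, lying flat

How it is judged (in metres and radians):
On the way, in this order (a step that is already met when the one before it is completed fails the run):
1. every pot stands in a bay of the carrier while the cover is still off it (x of pot_red_c in the frame of tray between -0.01 and 0.01 m and y of pot_red_c in the frame of tray between -0.116 and 0.116 m and z of pot_red_c in the frame of tray between 0.034 and 0.043 m and angle between each of pot_red_c, pot_indigo_c, pot_yellow_c, pot_green_c, pot_plum_c's own z axis and vertical below 0.08 rad and x of pot_indigo_c in the frame of tray between -0.01 and 0.01 m and y of pot_indigo_c in the frame of tray between -0.116 and 0.116 m and z of pot_indigo_c in the frame of tray between 0.034 and 0.043 m and x of pot_yellow_c in the frame of tray between -0.01 and 0.01 m and y of pot_yellow_c in the frame of tray between -0.116 and 0.116 m and z of pot_yellow_c in the frame of tray between 0.034 and 0.043 m and x of pot_green_c in the frame of tray between -0.01 and 0.01 m and y of pot_green_c in the frame of tray between -0.116 and 0.116 m and z of pot_green_c in the frame of tray between 0.034 and 0.043 m and x of pot_plum_c in the frame of tray between -0.01 and 0.01 m and y of pot_plum_c in the frame of tray between -0.116 and 0.116 m and z of pot_plum_c in the frame of tray between 0.034 and 0.043 m and horizontal distance between cover_board and tray above 0.08 m), for 0.2 s.
2. the cover lies squarely on the carrier, pressed down flush and level (x of cover_board in the frame of tray between -0.01 and 0.01 m and y of cover_board in the frame of tray between -0.01 and 0.01 m and z of cover_board in the frame of tray between 0.073 and 0.0785 m and angle between the x axis of cover_board and the x axis of tray, either way round below 0.09 rad and angle between cover_board's own z axis and vertical below 0.025 rad and value of joint each of stud0, stud1, stud2, stud3 above 0.0062 m), for 0.2 s.
At the end, for the whole second after the job is handed in: every pot present stands upright (0.08 rad) on the floor of a bay; the cover lies on the end panels, centred within 10 mm, square within 0.09 rad, level within 0.025 rad, at most 2.5 mm above flush, all four studs pushed in more than 6.2 of 8 mm (all of step 2 and x of pot_red_c in the frame of tray between -0.01 and 0.01 m and y of pot_red_c in the frame of tray between -0.116 and 0.116 m and z of pot_red_c in the frame of tray between 0.034 and 0.043 m and angle between each of pot_red_c, pot_indigo_c, pot_yellow_c, pot_green_c, pot_plum_c's own z axis and vertical below 0.08 rad and x of pot_indigo_c in the frame of tray between -0.01 and 0.01 m and y of pot_indigo_c in the frame of tray between -0.116 and 0.116 m and z of pot_indigo_c in the frame of tray between 0.034 and 0.043 m and x of pot_yellow_c in the frame of tray between -0.01 and 0.01 m and y of pot_yellow_c in the frame of tray between -0.116 and 0.116 m and z of pot_yellow_c in the frame of tray between 0.034 and 0.043 m and x of pot_green_c in the frame of tray between -0.01 and 0.01 m and y of pot_green_c in the frame of tray between -0.116 and 0.116 m and z of pot_green_c in the frame of tray between 0.034 and 0.043 m and x of pot_plum_c in the frame of tray between -0.01 and 0.01 m and y of pot_plum_c in the frame of tray between -0.116 and 0.116 m and z of pot_plum_c in the frame of tray between 0.034 and 0.043 m); the robot touches nothing.
It fails at once if a bystander is moved more than 40 mm (distance of any of dish, drop_a, drop_b, drop_c, mug, coaster, brush from where it was at the start of the episode above 0.04 m).
Of pot_green, pot_plum only 1 to 2 are there at a start; the rules pass over those that are not, and their reading is None.
At some moment in a run one of cover may be knocked a few centimetres aside while the robot is not near it.
It also fails if it takes over 210 s, if anything falls off the work surface, if the arm or the gripper's body presses on something with over 40 N, if the wrist force passes 120 N, or if a joint passes its speed limit or range.

## Working session

There is one attempt and no reset: what is moved stays moved. The work goes in short steps, Python scripts to look and compute and a shell command to move; the robot and the scene stay as the last step left them, time stands still between calls to the robot, and variables do not carry over. Pictures are saved under pics/ and viewed, and the job is handed in when it is done.

```bash
ls; mkdir -p pics; python3 - <<'E'
from workcell import *
import cv2,numpy as np
print(get_obs())
for n in ["scene","side","wrist"]:
    d=get_image(n); cv2.imwrite(f"pics/{n}0.png",d["pixels"][:,:,::-1])
    print(n,d["mtx"].tolist(),d["D"],np.round(d["view"],4).tolist())
E
```

```text
pics
{'t': 0.0, 'qpos': array([-1.23699993e+00,  4.23798651e-01,  1.63067384e+00, -9.75993302e-06,
        1.08859829e+00, -1.89956992e-02]), 'qvel': array([ 0.00166125,  0.00089872, -0.00120268, -0.00052197,  0.00119242,
       -0.00036876]), 'joint_torque': array([-3.21333922e-03, -5.44629192e+01, -2.73668039e+01,  6.42452622e-02,
        2.27581593e-02, -1.30816325e-04]), 'ee_pos': array([ 215.79492489, -585.9828517 ,  221.93438534]), 'orientation': array([ 0.94638535,  1.35693066, -0.94496126]), 'ft_force': array([-0.04532911,  0.54836242, -0.23339218]), 'moment': array([-0.05366178,  0.00520728,  0.01389898]), 'width': 87.91697309715823}
scene [[583.5527868237612, 0.0, 328.36065076221615], [0.0, 583.5527868237612, 243.58179467520415], [0.0, 0.0, 1.0]] [-0.06268432  0.          0.          0.          0.        ] [[0.0706, 0.9975, -0.0052, -85.1415], [0.6182, -0.0478, -0.7846, -294.2842], [-0.7829, 0.0521, -0.62, 1929.9496], [0.0, 0.0, 0.0, 1.0]]
side [[543.3202691050867, 0.0, 324.1826892229156], [0.0, 543.3202691050867, 241.91857601279324], [0.0, 0.0, 1.0]] [0.00017539 0.         0.         0.         0.        ] [[-0.9888, -0.1484, 0.0172, 597.2741], [-0.1266, 0.7715, -0.6235, 94.1585], [0.0792, -0.6187, -0.7816, 1194.1026], [0.0, 0.0, 0.0, 1.0]]
wrist [[396.62027093004605, 0.0, 314.7113831924627], [0.0, 396.62027093004605, 234.02136852181167], [0.0, 0.0, 1.0]] [-0.03568913  0.          0.          0.          0.        ] [[0.3447, -0.9387, -0.0013, -624.3617], [-0.9108, -0.3348, 0.2415, -28.6138], [-0.2271, -0.0821, -0.9704, 388.5997], [0.0, 0.0, 0.0, 1.0]]
```

View pics/scene0.png

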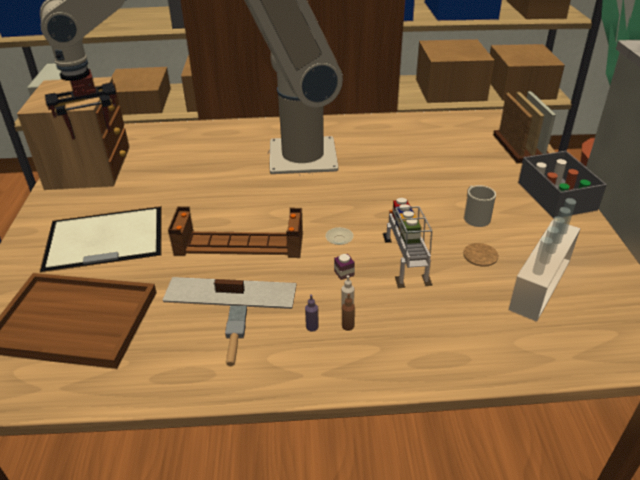

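View pics/side0.png

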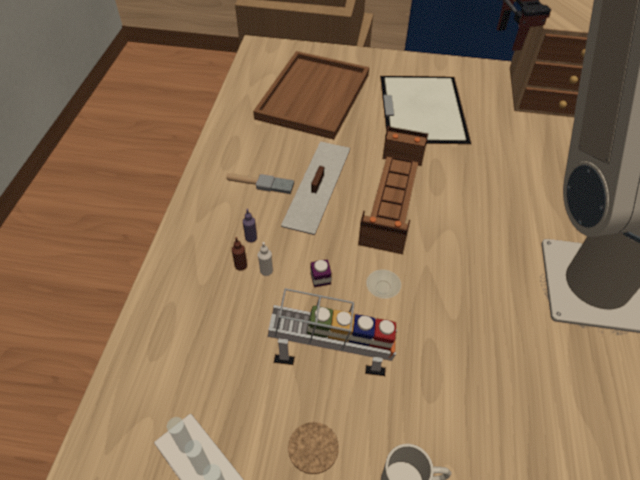

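View pics/wrist0.png

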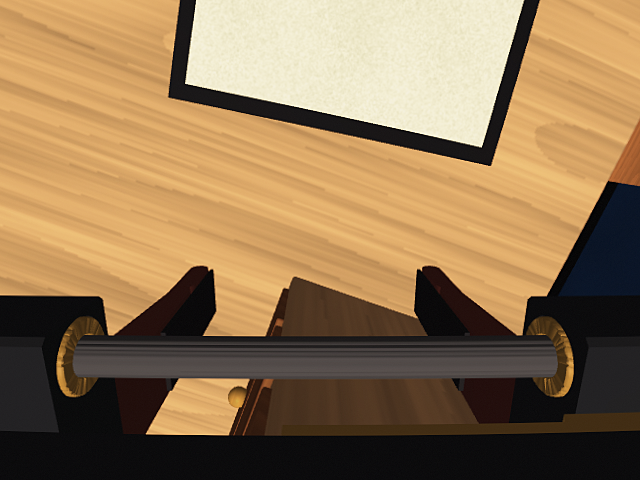

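```bash
cat > h.py <<'E'
from workcell import *
import cv2,numpy as np
from scipy.spatial.transform import Rotation as R
def und(d,uv):
    return cv2.undistortPoints(np.array(uv,float).reshape(-1,1,2),d["mtx"],np.array(d["D"],float)).reshape(-1,2)
def ray(d,uv):
    n=und(d,uv); V=np.array(d["view"]); Rm=V[:3,:3]; o=-Rm.T@V[:3,3]
    return o,np.c_[n,np.ones(len(n))]@Rm
def plane(d,uv,z):
    o,r=ray(d,uv); return o+r*((z-o[2])/r[:,2])[:,None]
def tri(ds,uvs):
    A=np.zeros((3,3));b=np.zeros(3);L=[]
    for d,uv in zip(ds,uvs):
        o,r=ray(d,[uv]); r=r[0]/np.linalg.norm(r[0]); P=np.eye(3)-np.outer(r,r); A+=P;b+=P@o;L.append((P,o))
    x=np.linalg.solve(A,b); return x,[np.linalg.norm(P@(x-o)) for P,o in L]
def proj(d,X):
    V=np.array(d["view"]); p,_=cv2.projectPoints(np.array(X,float).reshape(-1,1,3),cv2.Rodrigues(V[:3,:3])[0],V[:3,3],d["mtx"],np.array(d["D"],float)); return p.reshape(-1,2)
def blobs(m,amin=15):
    n,l,s,c=cv2.connectedComponentsWithStats(m.astype(np.uint8))
    return [(c[i].round(1).tolist(),s[i].tolist()) for i in range(1,n) if s[i][4]>=amin]
def crop(d,name,x0,y0,x1,y1,k):
    im=cv2.resize(d["pixels"][y0:y1,x0:x1,::-1],None,fx=k,fy=k,interpolation=cv2.INTER_CUBIC); cv2.imwrite("pics/"+name,im)
def toolR(): return R.from_rotvec(get_obs()["orientation"]).as_matrix()
E
python3 - <<'E'
from h import *
s=get_image("scene");d=get_image("side")
crop(s,"s1.png",160,180,460,300,2.6)
crop(d,"d1.png",260,120,440,360,2.4)
crop(s,"s2.png",160,190,310,320,5)
o=get_obs(); print(R.from_rotvec(o["orientation"]).as_matrix().round(3))
w=get_image("wrist");V=w["view"]; print((-V[:3,:3].T@V[:3,3]))
E
```

```text
[[-0.     0.938  0.346]
 [ 0.001  0.346 -0.938]
 [-1.     0.    -0.001]]
[ 277.49028716 -563.89066148  383.5300195 ]
```

View pics/s1.png

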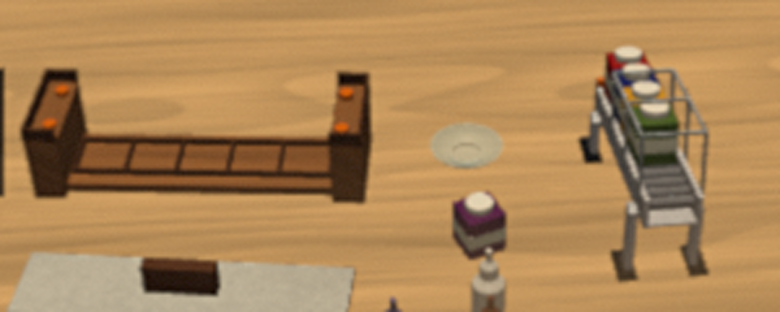

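View pics/d1.png

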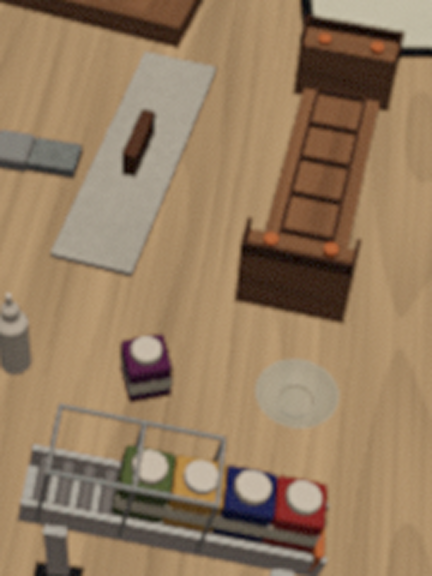

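View pics/s2.png

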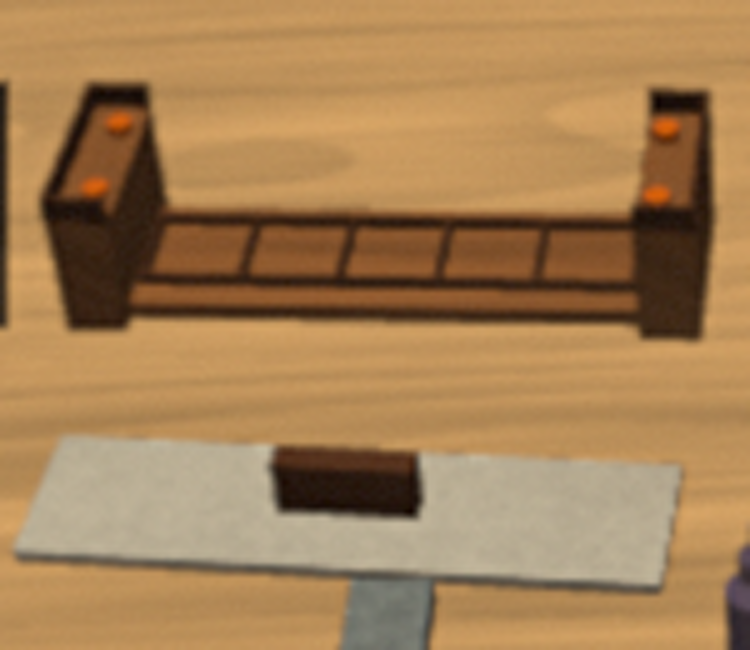

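```bash
python3 - <<'E'
from h import *
s=get_image("scene");d=get_image("side")
out={}
for n,im in(("scene",s),("side",d)):
    h=cv2.cvtColor(im["pixels"],cv2.COLOR_RGB2HSV)
    o=(h[...,0]>=5)&(h[...,0]<14)&(h[...,1]>200)&(h[...,2]>150)
    print(n,"orange",[b for b in blobs(o,5)])
    p=(h[...,1]<60)&(h[...,2]>170)
    print(n,"white",[b for b in blobs(p,20) if b[1][4]<400])
    pl=(h[...,0]>140)&(h[...,0]<172)&(h[...,1]>60)
    print(n,"plum",blobs(pl,20))
    m=(h[...,1]<75)&(h[...,2]>120)
    for c in cv2.findContours(m.astype(np.uint8),cv2.RETR_EXTERNAL,cv2.CHAIN_APPROX_SIMPLE)[0]:
        if 2500<cv2.contourArea(c)<9000:
            print(n,"big",cv2.contourArea(c),cv2.approxPolyDP(c,5,True).reshape(-1,2).tolist())
E
```

```text
scene orange [([183.4, 213.8], [181, 212, 6, 4, 14]), ([292.9, 214.9], [291, 214, 5, 3, 14]), ([178.6, 226.7], [176, 225, 6, 4, 15]), ([290.9, 228.2], [289, 227, 5, 4, 15])]
scene white [([631.3, 43.7], [622, 41, 18, 8, 94]), ([46.2, 74.4], [30, 64, 30, 22, 303]), ([542.2, 103.4], [530, 92, 24, 22, 40]), ([270.8, 164.1], [270, 159, 3, 12, 20]), ([561.2, 161.2], [557, 159, 9, 5, 34]), ([541.1, 164.5], [537, 163, 9, 4, 31]), ([401.0, 200.1], [397, 199, 9, 3, 23]), ([407.8, 213.2], [403, 211, 10, 5, 38]), ([411.5, 221.1], [407, 220, 10, 4, 29]), ([545.2, 233.9], [536, 221, 18, 27, 68]), ([568.3, 236.6], [555, 226, 24, 26, 222]), ([344.1, 257.4], [339, 255, 11, 6, 48]), ([417.7, 262.9], [410, 260, 17, 6, 79]), ([546.4, 297.8], [540, 286, 14, 28, 83])]
scene plum [([343.3, 262.5], [335, 258, 19, 9, 74])]
scene big 4398.5 [[156, 210], [57, 222], [46, 266], [155, 251]]
side orange []
side white [([327.2, 149.1], [323, 146, 10, 7, 24]), ([266.1, 255.5], [261, 252, 10, 7, 25]), ([320.5, 264.7], [315, 260, 12, 10, 92]), ([385.3, 277.3], [379, 273, 12, 11, 66]), ([372.9, 281.3], [370, 275, 8, 14, 67]), ([384.5, 287.0], [380, 282, 10, 10, 66]), ([323.2, 313.6], [318, 307, 12, 13, 107]), ([343.7, 317.6], [337, 312, 14, 12, 126]), ([365.2, 322.0], [359, 316, 14, 13, 129]), ([386.7, 326.1], [380, 320, 14, 13, 129])]
side plum [([319.9, 272.3], [311, 262, 20, 17, 165])]
side big 3254.0 [[154, 441], [180, 479], [243, 479], [191, 414], [171, 418]]
side big 3322.0 [[543, 240], [555, 318], [639, 330], [639, 288], [619, 308], [591, 306], [565, 279], [581, 243]]
side big 2975.0 [[348, 147], [318, 144], [281, 225], [315, 232]]
side big 3898.5 [[385, 78], [391, 126], [426, 132], [428, 139], [465, 139], [449, 78]]
```

```bash
python3 - <<'E'
from h import *
s=get_image("scene");d=get_image("side")
h=cv2.cvtColor(d["pixels"],cv2.COLOR_RGB2HSV)
o=(h[...,0]<=14)&(h[...,1]>170)&(h[...,2]>140)
sb=[b for b in blobs(o,5)]; print(sb)
S=[[183.4,213.8],[292.9,214.9],[178.6,226.7],[290.9,228.2]]
P=plane(s,S,79);print("scene studs",P.round(1)[:,:2].tolist(), P.mean(0).round(1))
D=[b[0] for b in sb if b[0][1]<260 and b[0][0]>360]
Q=plane(d,D,79);print("side studs",Q.round(1)[:,:2].tolist(), Q.mean(0).round(1))
h=cv2.cvtColor(s["pixels"],cv2.COLOR_RGB2HSV)
m=((h[...,1]<90)&(h[...,2]>120)).astype(np.uint8)
for c in cv2.findContours(m,cv2.RETR_EXTERNAL,cv2.CHAIN_APPROX_SIMPLE)[0]:
    a=cv2.contourArea(c)
    if a>1500: print(a,cv2.boundingRect(c),cv2.approxPolyDP(c,5,True).reshape(-1,2).tolist())
cs=plane(d,[[348.5,146.5],[318.5,143.5],[281,225],[315.5,232.5]],8);print("cover side",cs.round(1)[:,:2].tolist(),cs.mean(0))
# caps
for n,a,b in [("red",[401,199.7],[386.7,326.1]),("ind",None,[365.2,322]),("plum",[344.1,257.4],[320.5,264.7]),("yel",[408,213.2],[343.7,317.6]),("grn",[411.5,221.1],[323.2,313.6])]:
    if n=="plum": print(n,plane(s,[a],54),plane(d,[b],54))
    if a and n!="ind": print(n,tri([s,d],[a,b]))
E
```

```text
[([394.8, 135.7], [393, 134, 5, 4, 12]), ([417.0, 139.1], [415, 138, 5, 3, 11]), ([372.4, 219.3], [370, 218, 6, 4, 15]), ([397.4, 223.2], [395, 221, 6, 5, 20]), ([392.4, 348.8], [391, 346, 3, 6, 12])]
scene studs [[424.0, -327.3], [452.0, -39.1], [480.7, -332.5], [509.7, -45.5]] [ 466.6 -186.1   79. ]
side studs [[474.2, -328.3], [418.1, -324.7], [504.0, -40.1], [448.7, -37.8]] [ 461.3 -182.7   79. ]
2519.5 (163, 277, 133, 30) [[163, 300], [292, 306], [295, 283], [244, 281], [244, 292], [216, 293], [214, 279], [172, 277]]
2102.0 (517, 218, 63, 100) [[561, 218], [553, 218], [517, 275], [546, 288], [538, 317], [579, 230], [568, 221], [550, 252], [542, 253]]
4397.5 (46, 209, 111, 58) [[156, 210], [57, 222], [46, 266], [155, 251]]
cover side [[590.9, -348.8], [671.7, -347.2], [714.2, -49.8], [630.7, -40.5]] [ 651.85034657 -196.56333547    8.        ]
red (array([454.24070011, 243.29963835, 113.57340647]), [np.float64(0.038224971034985795), np.float64(0.03822497103491467)])
plum [[605.52777664  81.3864325   54.        ]] [[600.47444315  82.55119516  54.        ]]
plum (array([601.10835064,  81.22590858,  51.00407725]), [np.float64(0.7798690787656236), np.float64(0.7798690787656627)])
yel (array([533.72167823, 246.16606536, 126.7863611 ]), [np.float64(0.3107749724023232), np.float64(0.3107749724025312)])
grn (array([571.76113154, 246.94803778, 130.74867381]), [np.float64(1.1183743653820124), np.float64(1.1183743653819636)])
```

```bash
cat >> h.py <<'E'
def Rdown(zang,tilt=0):
    # tool x down, tool z at world angle zang; then turn of tilt (rad) about tool z
    z=np.array([np.cos(zang),np.sin(zang),0]);x=np.array([0,0,-1.]);y=np.cross(z,x)
    return np.c_[x,y,z]@R.from_rotvec([0,0,tilt]).as_matrix()
def plan(p,Rt,claw,n=None,cur=None):
    o=get_obs(); p0=np.array(o["ee_pos"]) if cur is None else cur[0]
    R0=toolR() if cur is None else cur[1]
    p=np.array(p,float); D=p-p0; rv=R.from_matrix(R0.T@Rt).as_rotvec()
    k=max(1,int(np.ceil(np.linalg.norm(D)/58)),int(np.ceil(np.degrees(np.linalg.norm(rv))/10))) if n is None else n
    dr=R.from_rotvec(rv/k).as_matrix(); Rc=R0
    print("t",round(o["t"],2),"D",D.round(1),"rot",np.degrees(rv).round(1),"rows",k)
    for i in range(k):
        sh=Rc.T@(D/k)/10
        print([sh.round(2).tolist(),np.degrees(rv/k).round(1).tolist(),claw],end=", " if (i+1)%5 else "\n")
        Rc=Rc@dr
    print()
E
python3 - <<'E'
from h import *
plan([464,-184,320],Rdown(-0.098),8.7)
E
```

```text
t 0.5 D [248.  402.4  97.4] rot [-64.2  -0.   -0. ] rows 9
[[-1.08, 4.13, -3.24], [-7.1, -0.0, -0.0], 8.7], [[-1.08, 4.5, -2.71], [-7.1, -0.0, -0.0], 8.7], [[-1.08, 4.8, -2.13], [-7.1, -0.0, -0.0], 8.7], [[-1.08, 5.03, -1.51], [-7.1, -0.0, -0.0], 8.7], [[-1.08, 5.18, -0.88], [-7.1, -0.0, -0.0], 8.7]
[[-1.08, 5.25, -0.23], [-7.1, -0.0, -0.0], 8.7], [[-1.08, 5.24, 0.42], [-7.1, -0.0, -0.0], 8.7], [[-1.08, 5.14, 1.07], [-7.1, -0.0, -0.0], 8.7], [[-1.08, 4.97, 1.7], [-7.1, -0.0, -0.0], 8.7],
```

```bash
python3 -m crank '[[[-1.1,4.1,-3.2],[-7.1,0,0],8.7],[[-1.1,4.5,-2.7],[-7.1,0,0],8.7],[[-1.1,4.8,-2.1],[-7.1,0,0],8.7],[[-1.1,5.0,-1.5],[-7.1,0,0],8.7],[[-1.1,5.2,-0.9],[-7.1,0,0],8.7]]'; python3 -m crank '[[[-1.1,5.25,-0.2],[-7.1,0,0],8.7],[[-1.1,5.2,0.4],[-7.1,0,0],8.7],[[-1.1,5.1,1.1],[-7.1,0,0],8.7],[[-1.1,5.0,1.7],[-7.1,0,0],8.7],[[0,0,0],[0,0,0],8.7]]'
python3 - <<'E'
from h import *
d=get_image("wrist"); d=get_image("wrist");cv2.imwrite("pics/w1.png",d["pixels"][:,:,::-1])
print(get_obs()["ee_pos"],toolR().round(3).tolist())
h=cv2.cvtColor(d["pixels"],cv2.COLOR_RGB2HSV)
o=(h[...,0]<=14)&(h[...,1]>190)&(h[...,2]>150)
B=[b for b in blobs(o,40)];print(B)
E
```

```text
t: 1.12
ee_pos: [354.5, -362.4, 278.2]
orientation: [0.466, 1.52, -0.466]
ft_force: [-0.2, -0.9, 0.3]
width: 87.2
t: 1.75
ee_pos: [466.5, -183.6, 322.7]
orientation: [0.076, 1.567, -0.077]
ft_force: [-1.0, 0.4, -0.8]
width: 86.8
[ 464.63989931 -185.70791283  321.6236072 ] [[-0.0, 0.102, 0.995], [-0.0, 0.995, -0.102], [-1.0, -0.0, -0.0]]
[([280.8, 52.0], [274, 45, 15, 15, 182]), ([339.7, 52.7], [333, 45, 15, 16, 171]), ([285.3, 330.0], [279, 325, 13, 11, 110]), ([335.1, 329.6], [329, 324, 13, 12, 107])]
```

View pics/w1.png

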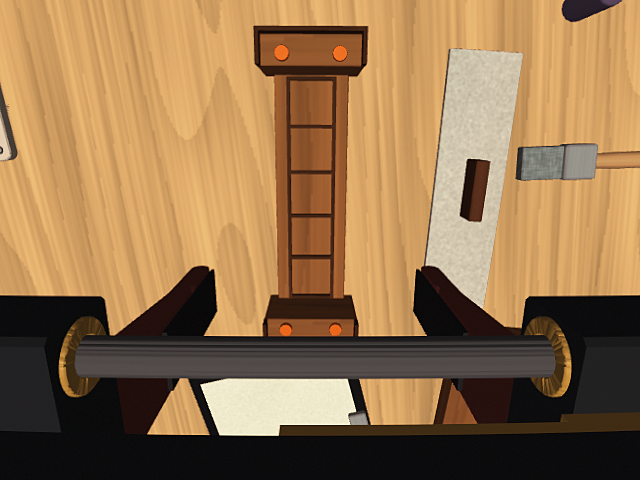

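```bash
python3 - <<'E'
from h import *
d=get_image("wrist")
P=plane(d,[[280.8,52],[339.7,52.7],[285.3,330],[335.1,329.6]],79.5)
c=P.mean(0);v=(P[0]+P[1]-P[2]-P[3])/2;print(P.round(1).tolist(),c,np.linalg.norm(v),"yaw",np.arctan2(-v[0],v[1]),np.linalg.norm(P[0]-P[1]),np.linalg.norm(P[2]-P[3]))
plan([560,50,330],Rdown(np.pi/2),8.7)
E
```

```text
[[447.5, -40.7, 79.5], [502.9, -47.1, 79.5], [417.0, -327.4, 79.5], [472.5, -332.7, 79.5]] [ 459.97117558 -186.97864853   79.5       ] 287.76404752165877 yaw -0.1058929829368006 55.788518050384766 55.69099522319662
t 1.9 D [ 95.8 236.3   8.6] rot [-95.9  -0.   -0. ] rows 10
[[-0.09, 2.45, 0.71], [-9.6, -0.0, -0.0], 8.7], [[-0.09, 2.3, 1.11], [-9.6, -0.0, -0.0], 8.7], [[-0.09, 2.08, 1.47], [-9.6, -0.0, -0.0], 8.7], [[-0.09, 1.81, 1.8], [-9.6, -0.0, -0.0], 8.7], [[-0.09, 1.48, 2.08], [-9.6, -0.0, -0.0], 8.7]
[[-0.09, 1.11, 2.29], [-9.6, -0.0, -0.0], 8.7], [[-0.09, 0.72, 2.45], [-9.6, -0.0, -0.0], 8.7], [[-0.09, 0.3, 2.53], [-9.6, -0.0, -0.0], 8.7], [[-0.09, -0.13, 2.55], [-9.6, -0.0, -0.0], 8.7], [[-0.09, -0.55, 2.49], [-9.6, -0.0, -0.0], 8.7]
```

```bash
python3 -m crank '[[[0,2.8,1.0],[-9.6,0,0],8.7],[[0,2.7,1.3],[-9.6,0,0],8.7],[[0,2.5,1.6],[-9.6,0,0],8.7],[[0,2.2,2.0],[-9.6,0,0],8.7],[[0,1.9,2.5],[-9.6,0,0],8.7]]'; python3 -m crank '[[[0,1.4,2.7],[-9.6,0,0],8.7],[[0,0.9,2.8],[-9.6,0,0],8.7],[[0,0.4,2.9],[-9.6,0,0],8.7],[[0,-0.1,3.0],[-9.6,0,0],8.7],[[0,-0.5,3.0],[-9.6,0,0],8.7]]'
python3 - <<'E'
from h import *
get_image("wrist"); get_image("wrist");get_image("wrist");d=get_image("wrist");cv2.imwrite("pics/w2.png",d["pixels"][:,:,::-1])
print(get_obs()["ee_pos"],toolR().round(3).tolist())
E
```

```text
t: 2.52
ee_pos: [519.0, -46.7, 321.2]
orientation: [-0.576, 1.494, 0.577]
ft_force: [1.2, -0.5, -0.3]
width: 87.2
t: 3.15
ee_pos: [571.5, 93.3, 321.1]
orientation: [-1.212, 1.208, 1.213]
ft_force: [0.3, -0.5, 0.7]
width: 87.0
[570.98167602  93.04032662 321.05656448] [[-0.001, -1.0, 0.002], [-0.001, 0.002, 1.0], [-1.0, 0.001, -0.001]]
```

View pics/w2.png

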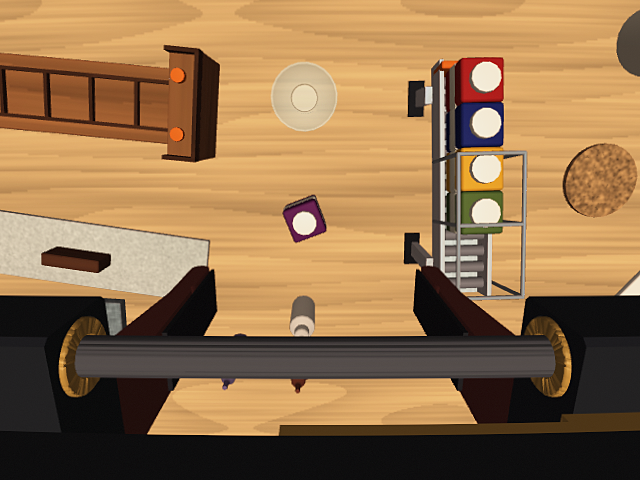

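```bash
python3 - <<'E'
from h import *
d=get_image("wrist")
h=cv2.cvtColor(d["pixels"],cv2.COLOR_RGB2HSV)
w=((h[...,1]<60)&(h[...,2]>190)); 
B=[b for b in blobs(w,150) if b[1][4]<1500]; print(B)
pl=((h[...,0]>140)&(h[...,0]<172)&(h[...,1]>70)).astype(np.uint8); pl[300:]=0
c=max(cv2.findContours(pl,cv2.RETR_EXTERNAL,cv2.CHAIN_APPROX_SIMPLE)[0],key=cv2.contourArea); print("plum",cv2.minAreaRect(c),cv2.approxPolyDP(c,3,True).reshape(-1,2).tolist())
Z={0:116.5,1:122.8,2:129,3:135.3}
k=0
for c,s in sorted(B,key=lambda b:b[0][1]):
    if 470<c[0]<500: print("lane",k,plane(d,[c],Z[k]).round(1)); k+=1
    if 290<c[0]<320 and 200<c[1]<260: print("plum",plane(d,[c],54).round(1))
o=(h[...,0]<=14)&(h[...,1]>190)&(h[...,2]>150)
print(blobs(o,20)); 
P=plane(d,[b[0] for b in blobs(o,60) if b[0][0]<200],79.5);print(P.round(1))
E
```

```text
[([486.4, 76.1], [472, 62, 30, 30, 670]), ([442.3, 112.2], [440, 71, 6, 87, 401]), ([304.6, 97.8], [293, 86, 24, 25, 454]), ([486.7, 122.2], [473, 108, 29, 29, 657]), ([486.5, 168.3], [473, 155, 28, 28, 627]), ([442.8, 190.9], [441, 161, 7, 60, 265]), ([486.4, 211.4], [473, 199, 28, 25, 573]), ([304.4, 223.1], [293, 212, 23, 23, 413]), ([445.6, 252.0], [441, 225, 15, 52, 322]), ([489.5, 264.1], [488, 234, 5, 62, 248]), ([633.1, 288.1], [621, 276, 19, 19, 185]), ([302.4, 323.7], [291, 317, 24, 19, 209])]
plum ((304.6896667480469, 220.22413635253906), (35.0964241027832, 35.28211975097656), 68.19859313964844) [[314, 199], [284, 211], [295, 241], [326, 230]]
lane 0 [[454.5 243.2 116.5]]
lane 1 [[493.8 244.4 122.8]]
lane 2 [[533.6 245.4 129. ]]
lane 3 [[571.4 246.4 135.3]]
plum [[599.7  81.2  54. ]]Traceback (most recent call last):
  File "<stdin>", line 11, in <module>
KeyError: 4
```

```bash
python3 - <<'E'
from h import *
s=get_image("scene");d=get_image("side")
crop(s,"s3.png",290,230,390,340,5)
crop(d,"d3.png",220,190,340,300,5)
E
```

```text
(no output)
```

View pics/s3.png

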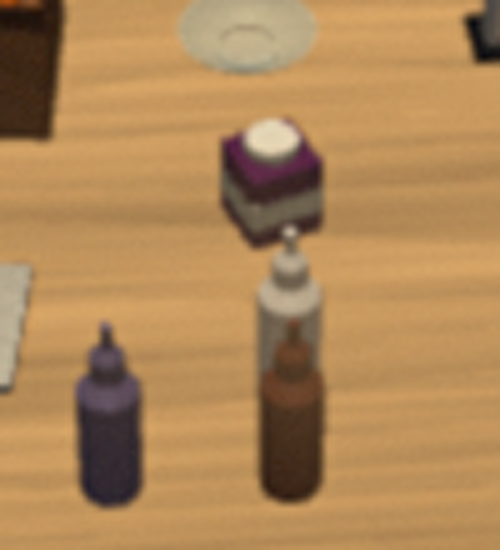

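View pics/d3.png

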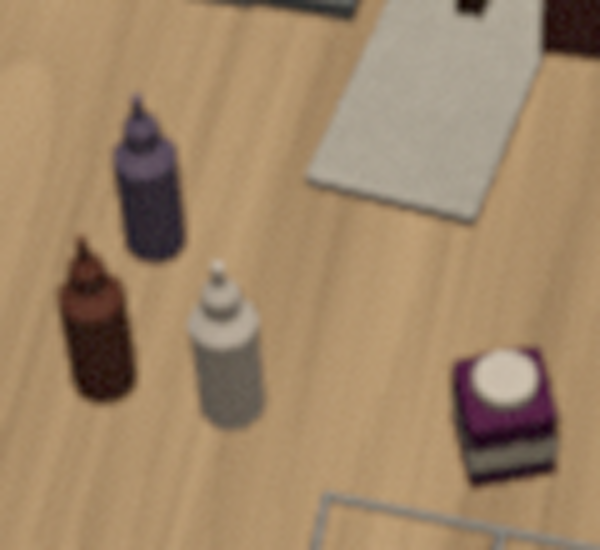

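```bash
python3 - <<'E'
from h import *
s=get_image("scene");d=get_image("side")
print(tri([s,d],[[348,276.4],[263.4,243.6]]), tri([s,d],[[311.2,295.5],[247.3,209.7]]),plane(d,[[263.4,243.6]],100))
c=np.array([600.3,81.2]);o=get_obs()
plan([600.3,81.2,140],Rdown(np.pi/2+0.36),8.7)
E
```

```text
(array([721.8731007 ,  78.58739753,  95.40829359]), [np.float64(0.5207615549835939), np.float64(0.5207615549837109)]) (array([777.16361248,  -7.24102389,  95.48075271]), [np.float64(1.1727931717532019), np.float64(1.1727931717534024)]) [[720.56901584  81.52384332 100.        ]]
t 3.6 D [  29.2  -12.1 -181.8] rot [-20.7  -0.   -0. ] rows 4
[[4.54, -0.73, -0.3], [-5.2, -0.0, -0.0], 8.7], [[4.54, -0.7, -0.37], [-5.2, -0.0, -0.0], 8.7], [[4.54, -0.66, -0.43], [-5.2, -0.0, -0.0], 8.7], [[4.54, -0.62, -0.49], [-5.2, -0.0, -0.0], 8.7],
```

```bash
python3 -m crank '[[[4.5,-0.7,-0.3],[-5.2,0,0],8.7],[[4.5,-0.7,-0.4],[-5.2,0,0],8.7],[[4.5,-0.7,-0.4],[-5.2,0,0],8.7],[[4.5,-0.6,-0.5],[-5.2,0,0],8.7],[[0,0,0],[0,0,0],8.7]]'
python3 - <<'E'
from h import *
get_image("wrist");d=get_image("wrist");cv2.imwrite("pics/w3.png",d["pixels"][:,:,::-1])
h=cv2.cvtColor(d["pixels"],cv2.COLOR_RGB2HSV)
print([(b,plane(d,[b[0]],54).round(1)) for b in blobs((h[...,1]<60)&(h[...,2]>190),300)])
plan([600.3,81.2,13],Rdown(np.pi/2+0.36),8.7)
E
```

```text
t: 4.22
ee_pos: [598.1, 81.3, 138.6]
orientation: [-1.468, 1.02, 1.477]
ft_force: [-1.2, 0.3, 0.7]
width: 86.8
[(([607.0, 150.7], [579, 80, 57, 140, 880]), array([[480.8, 232.4,  54. ]])), (([56.3, 217.4], [0, 131, 136, 166, 9255]), array([[644.6, -80.6,  54. ]])), (([314.0, 239.6], [295, 221, 39, 38, 1168]), array([[599.5,  81. ,  54. ]])), (([565.5, 261.0], [550, 226, 32, 70, 456]), array([[554.1, 243.1,  54. ]])), (([249.1, 391.2], [231, 383, 36, 22, 364]), array([[721.8,  77.1,  54. ]]))]
t 4.33 D [  -0.4   -0.8 -129.6] rot [ 0.1 -0.   0. ] rows 3
[[4.32, 0.02, -0.02], [0.0, -0.0, 0.0], 8.7], [[4.32, 0.02, -0.02], [0.0, -0.0, 0.0], 8.7], [[4.32, 0.02, -0.02], [0.0, -0.0, 0.0], 8.7],
```

View pics/w3.png

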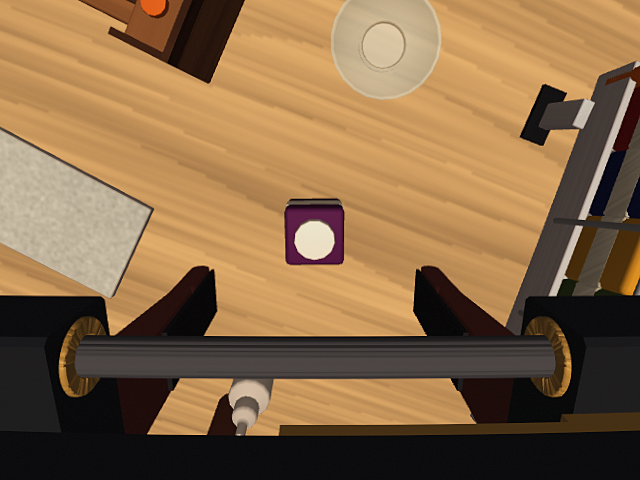

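```bash
python3 -m crank '[[[4.3,0,0],[0,0,0],8.7],[[4.3,0,0],[0,0,0],8.7],[[4.35,0,0],[0,0,0],8.7],[[0,0,0],[0,0,0],8.7],[[0,0,0],[0,0,0],3]]'; python3 -m crank '[[[0,0,0],[0,0,0],3],[[0,0,0],[0,0,0],3],[[0,0,0],[0,0,0],3],[[0,0,0],[0,0,0],3],[[0,0,0],[0,0,0],3]]'
python3 - <<'E'
from h import *
print(get_obs())
E
```

```text
t: 4.95
ee_pos: [602.2, 82.5, 14.9]
orientation: [-1.474, 1.012, 1.469]
ft_force: [0.1, 0.1, 0.4]
width: 80.1
t: 5.58
ee_pos: [600.4, 82.3, 12.4]
orientation: [-1.473, 1.014, 1.473]
ft_force: [-1.0, 0.4, 3.5]
width: 40.0
{'t': 5.575, 'qpos': array([ 1.16543523e-01,  6.90813989e-01,  1.76494583e+00,  2.37310641e-05,
        6.85723896e-01, -1.81925829e+00]), 'qvel': array([-0.00079828, -0.00078703, -0.00033005, -0.0012575 ,  0.00122645,
       -0.00083276]), 'joint_torque': array([-9.06382513e-03, -5.70644045e+01, -1.68073404e+01, -2.04242358e-02,
       -1.86843700e-01,  2.59886638e-04]), 'ee_pos': array([600.44568688,  82.28256989,  12.41043405]), 'orientation': array([-1.4728159 ,  1.01378169,  1.4726871 ]), 'ft_force': array([-1.03138414,  0.436973  ,  3.50928727]), 'moment': array([0.05701849, 0.00495751, 0.00056808]), 'width': 40.00998882774745}
```

```bash
python3 - <<'E'
from h import *
o=get_obs(); p=np.array(o["ee_pos"])
plan([449.6,-289.4,180],Rdown(-0.105),3,cur=(p+[0,0,167.6],toolR()))
E
python3 -m crank '[[[-5.0,0,0],[0,0,0],3],[[-6.0,0,0],[0,0,0],3],[[-5.8,0,0],[0,0,0],3]]'
```

```text
t 5.58 D [-150.8 -371.7   -0. ] rot [116.9   0.    0. ] rows 12
[[-0.0, 2.28, -2.44], [9.7, 0.0, 0.0], 3], [[-0.0, 1.83, -2.8], [9.7, 0.0, 0.0], 3], [[-0.0, 1.33, -3.07], [9.7, 0.0, 0.0], 3], [[-0.0, 0.8, -3.25], [9.7, 0.0, 0.0], 3], [[0.0, 0.23, -3.33], [9.7, 0.0, 0.0], 3]
[[0.0, -0.33, -3.33], [9.7, 0.0, 0.0], 3], [[0.0, -0.89, -3.22], [9.7, 0.0, 0.0], 3], [[0.0, -1.42, -3.02], [9.7, 0.0, 0.0], 3], [[0.0, -1.91, -2.74], [9.7, 0.0, 0.0], 3], [[0.0, -2.35, -2.38], [9.7, 0.0, 0.0], 3]
[[0.0, -2.72, -1.94], [9.7, 0.0, 0.0], 3], [[0.0, -3.01, -1.46], [9.7, 0.0, 0.0], 3], 
t: 5.95
ee_pos: [599.9, 82.2, 181.4]
orientation: [-1.472, 1.015, 1.474]
ft_force: [0.5, 0.4, -0.5]
width: 39.7
```

```bash
python3 -m crank '[[[0,2.3,-2.4],[9.7,0,0],3],[[0,1.8,-2.8],[9.7,0,0],3],[[0,1.3,-3.1],[9.7,0,0],3],[[0,0.8,-3.2],[9.7,0,0],3],[[0,0.2,-3.3],[9.7,0,0],3]]'; python3 -m crank '[[[0,-0.3,-3.3],[9.7,0,0],3],[[0,-0.9,-3.2],[9.7,0,0],3],[[0,-1.4,-3.0],[9.7,0,0],3],[[0,-1.9,-2.7],[9.7,0,0],3],[[0,-2.4,-2.4],[9.7,0,0],3]]'; python3 -m crank '[[[0,-2.7,-1.9],[9.7,0,0],3],[[0,-3.0,-1.5],[9.7,0,0],3],[[0,0,0],[0,0,0],3],[[0,0,0],[0,0,0],3]]'
python3 - <<'E'
from h import *
d=get_image("wrist");cv2.imwrite("pics/w4.png",d["pixels"][:,:,::-1])
o=(cv2.cvtColor(d["pixels"],cv2.COLOR_RGB2HSV));m=(o[...,0]<=14)&(o[...,1]>190)&(o[...,2]>150)
for b in blobs(m,40): print(b,plane(d,[b[0]],79.5).round(1))
print(get_obs()["width"],get_obs()["ee_pos"])
E
```

```text
t: 6.58
ee_pos: [537.7, -72.8, 179.9]
orientation: [-0.843, 1.402, 0.844]
ft_force: [1.0, -0.5, -0.3]
width: 39.8
t: 7.2
ee_pos: [476.1, -227.4, 179.9]
orientation: [-0.186, 1.563, 0.187]
ft_force: [1.1, 0.4, -0.9]
width: 39.7
t: 7.7
ee_pos: [451.9, -287.9, 179.9]
orientation: [0.075, 1.57, -0.074]
ft_force: [0.6, 0.2, -0.6]
width: 39.8
40.21239401354146 [ 452.13402335 -287.60264824  179.94419785]
```

View pics/w4.png

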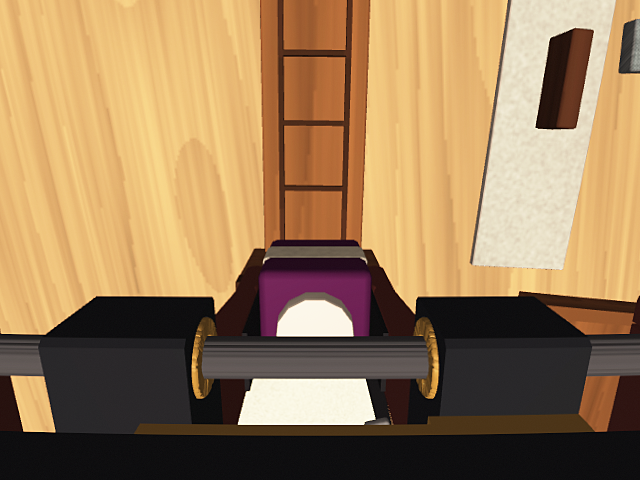

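```bash
python3 - <<'E'
from h import *
d=get_image("wrist"); crop(d,"w4c.png",250,0,390,240,2.5)
U=[[316,52],[315.5,123],[314.5,188]]
print(plane(d,U,18).round(1))
yaw=-.105;c=np.array([460.5,-186]);Y=np.array([np.sin(-yaw),np.cos(yaw)])
for y in(78,26,-26,-78): print(y,(c+Y*y).round(1))
E
```

```text
[[ 465.1 -161.    18. ]
 [ 459.8 -213.    18. ]
 [ 454.2 -264.    18. ]]
78 [ 468.7 -108.4]
26 [ 463.2 -160.1]
-26 [ 457.8 -211.9]
-78 [ 452.3 -263.6]
```

View pics/w4c.png

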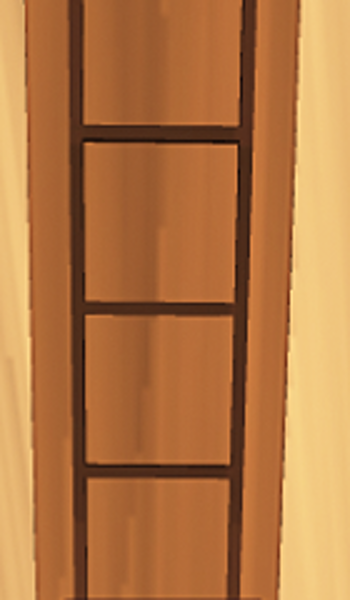

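```bash
python3 -m crank '[[[4.0,-0.43,-0.17],[0,0,0],3],[[4.0,0,0],[0,0,0],3],[[3.5,0,0],[0,0,0],3],[[0,0,0],[0,0,0],3],[[0,0,0],[0,0,0],3]]'
python3 - <<'E'
from h import *
o=get_obs();print(o["ee_pos"],o["ft_force"],toolR().round(3).tolist())
plan([450,-291.7,25],Rdown(-0.105),3)
E
```

```text
t: 8.43
ee_pos: [450.8, -292.4, 66.1]
orientation: [0.074, 1.569, -0.075]
ft_force: [0.8, 0.3, -1.0]
width: 39.5
[ 450.81939936 -292.37313749   66.13789943] [ 0.79947815  0.32207699 -1.01184278] [[0.001, 0.094, 0.996], [-0.001, 0.996, -0.094], [-1.0, -0.0, 0.001]]
t 8.43 D [ -0.8   0.7 -41.1] rot [0.6 0.1 0. ] rows 1
[[4.11, 0.06, -0.09], [0.6, 0.1, 0.0], 3],
```

```bash
python3 -m crank '[[[2.0,0.06,-0.09],[0.6,0,0],3],[[1.5,0,0],[0,0,0],3],[[0.5,0,0],[0,0,0],3],[[0,0,0],[0,0,0],3],[[0,0,0],[0,0,0],3]]'
```

```text
t: 9.05
ee_pos: [449.5, -292.0, 25.7]
orientation: [0.083, 1.569, -0.084]
ft_force: [0.3, 0.9, -0.6]
width: 39.9
```

```bash
python3 - <<'E'
from h import *
d=get_image("wrist");cv2.imwrite("pics/w5.png",d["pixels"][:,:,::-1])
d=get_image("side");crop(d,"d5.png",340,110,450,260,4)
E
```

```text
(no output)
```

View pics/w5.png

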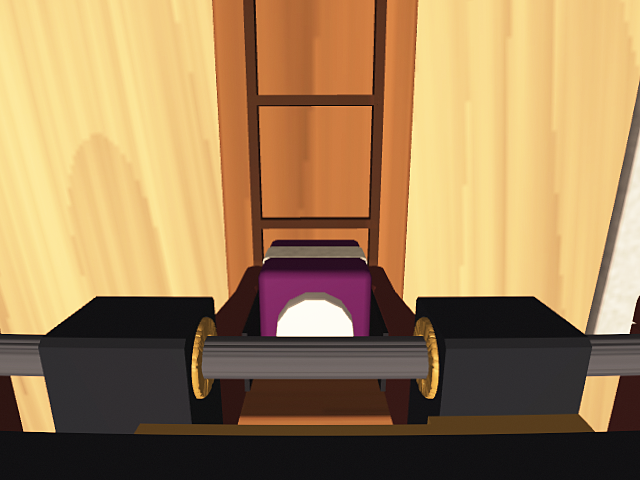

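View pics/d5.png

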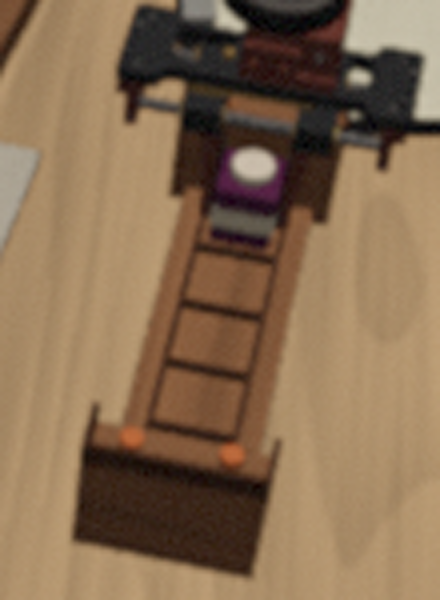

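```bash
python3 -m crank '[[[0.1,0,0],[0,0,0],3],[[0,0,0],[0,0,0],6.5],[[0,0,0],[0,0,0],6.5],[[0,0,0],[0,0,0],6.5],[[0,0,0],[0,0,0],6.5]]';python3 -m crank '[[[-3,0,0],[0,0,0],7],[[-5,0,0],[0,0,0],8],[[-5.5,0,0],[0,0,0],8.5]]'
python3 - <<'E'
from h import *
d=get_image("wrist");cv2.imwrite("pics/w6.png",d["pixels"][:,:,::-1])
# lane approach 60mm above grasp along normal
yaw=.027;n=np.array([-np.sin(.157)*np.cos(yaw),-np.sin(.157)*np.sin(yaw),np.cos(.157)])
g=np.array([458.7,243.3,89.8])-14*n; print("grasp tcp",g, "above",g+60*n,"R",Rdown(np.pi/2+yaw,-.157).round(3).tolist())
plan(g+100*n,Rdown(np.pi/2+yaw,-.157),8.5)
E
```

```text
t: 9.78
ee_pos: [449.2, -291.8, 24.2]
orientation: [0.083, 1.569, -0.083]
ft_force: [0.0, -0.0, 0.0]
width: 65.4
t: 10.15
ee_pos: [448.6, -291.4, 160.1]
orientation: [0.084, 1.571, -0.083]
ft_force: [0.0, -0.8, -0.5]
width: 84.1
grasp tcp [460.88818354 243.35909532  75.97218887] above [451.51025409 243.10582967 135.23423656] R [[0.156, -0.987, -0.027], [0.004, -0.027, 1.0], [-0.988, -0.156, 0.0]]
t 10.2 D [ -6.8 536.7   7.6] rot [-97.4  -7.5  -6.1] rows 10
[[-0.1, 5.33, -0.64], [-9.7, -0.8, -0.6], 8.5], [[-0.16, 5.36, 0.28], [-9.7, -0.8, -0.6], 8.5], [[-0.21, 5.23, 1.18], [-9.7, -0.8, -0.6], 8.5], [[-0.24, 4.95, 2.05], [-9.7, -0.8, -0.6], 8.5], [[-0.26, 4.53, 2.86], [-9.7, -0.8, -0.6], 8.5]
[[-0.27, 3.98, 3.59], [-9.7, -0.8, -0.6], 8.5], [[-0.25, 3.31, 4.22], [-9.7, -0.8, -0.6], 8.5], [[-0.23, 2.55, 4.72], [-9.7, -0.8, -0.6], 8.5], [[-0.18, 1.71, 5.08], [-9.7, -0.8, -0.6], 8.5], [[-0.13, 0.82, 5.3], [-9.7, -0.8, -0.6], 8.5]
```

View pics/w6.png

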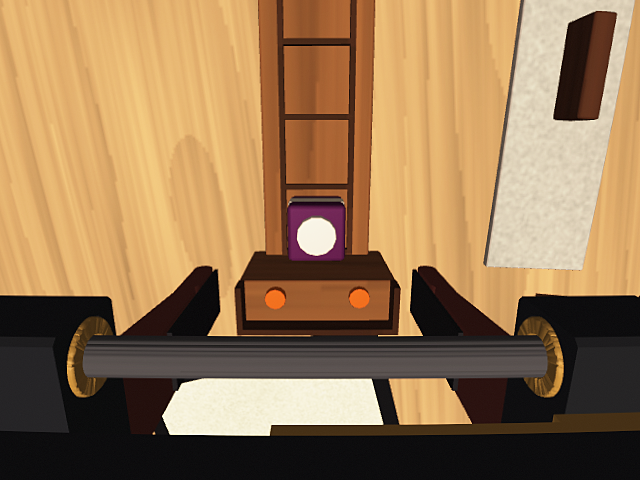

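```bash
python3 -m crank '[[[-0.1,5.3,-0.6],[-9.7,-0.8,-0.6],8.5],[[-0.2,5.4,0.3],[-9.7,-0.8,-0.6],8.5],[[-0.2,5.2,1.2],[-9.7,-0.8,-0.6],8.5],[[-0.2,5.0,2.0],[-9.7,-0.8,-0.6],8.5],[[-0.3,4.5,2.9],[-9.7,-0.8,-0.6],8.5]]';python3 -m crank '[[[-0.3,4.0,3.6],[-9.7,-0.8,-0.6],8.5],[[-0.2,3.3,4.2],[-9.7,-0.8,-0.6],8.5],[[-0.2,2.5,4.7],[-9.7,-0.8,-0.6],8.5],[[-0.2,1.7,5.1],[-9.7,-0.8,-0.6],8.5],[[-0.1,0.8,5.3],[-9.7,-0.8,-0.6],8.5]]'
cat >> h.py <<'E'
LY=.027; LN=np.array([-np.sin(.157)*np.cos(LY),-np.sin(.157)*np.sin(LY),np.cos(.157)]); LG=np.array([458.7,243.3,89.8])-14*LN; LR=Rdown(np.pi/2+LY,-.157)
TC=np.array([461.,-187.]);TY=-.105; TR=Rdown(TY)
def bay(y,z,off=0): return np.r_[TC+(y+off)*np.array([np.sin(-TY),np.cos(TY)]),z]
E
python3 - <<'E'
from h import *
d=get_image("wrist");d=get_image("wrist");cv2.imwrite("pics/w7.png",d["pixels"][:,:,::-1])
h=cv2.cvtColor(d["pixels"],cv2.COLOR_RGB2HSV)
for b in blobs((h[...,1]<60)&(h[...,2]>190),300): print(b,plane(d,[b[0]],116.5).round(1))
plan(LG+30*LN,LR,8.5)
E
```

```text
t: 10.82
ee_pos: [446.5, -21.9, 164.8]
orientation: [-0.621, 1.424, 0.534]
ft_force: [0.6, 0.2, 0.1]
width: 85.2
t: 11.45
ee_pos: [444.9, 246.4, 170.6]
orientation: [-1.287, 1.072, 1.119]
ft_force: [0.1, -0.8, 0.1]
width: 84.9
([265.6, 266.5], [263, 206, 7, 130, 433]) [[463.4 224.  116.5]]
([337.8, 261.7], [332, 206, 17, 130, 845]) [[459.2 265.6 116.5]]
([300.1, 251.4], [278, 231, 45, 42, 1499]) [[453.2 243.8 116.5]]
([300.5, 315.7], [280, 296, 42, 40, 1308]) [[496.9 244.9 116.5]]
([300.7, 384.1], [282, 379, 39, 14, 395]) [[551.7 246.1 116.5]]
([300.9, 419.1], [282, 412, 39, 13, 369]) [[584.1 246.8 116.5]]
t 11.55 D [ 10.7  -5.5 -65.3] rot [-0.   0.8 -0.1] rows 2
[[3.3, -0.01, -0.34], [-0.0, 0.4, -0.0], 8.5], [[3.31, -0.01, -0.31], [-0.0, 0.4, -0.0], 8.5],
```

View pics/w7.png

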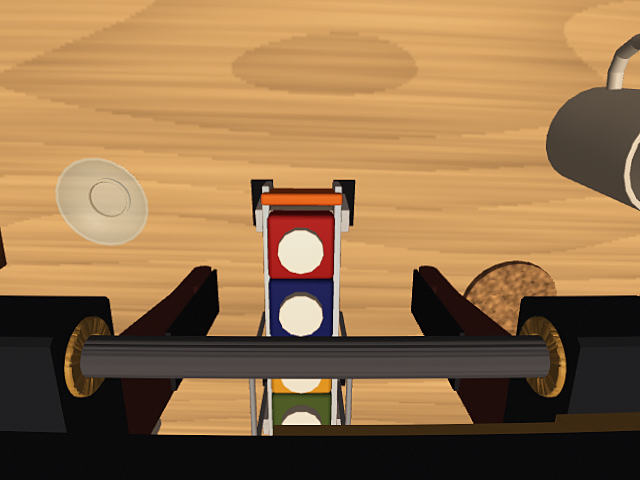

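```bash
python3 -m crank '[[[3.3,0,-0.3],[0,0.4,0],8.5],[[3.3,0,-0.3],[0,0.4,0],8.5],[[0,0,0],[0,0,0],8.5],[[0,0,0],[0,0,0],8.5]]'
python3 - <<'E'
from h import *
print(get_obs()["ee_pos"])
plan(LG,LR,8.5)
E
```

```text
t: 12.05
ee_pos: [455.7, 239.0, 105.9]
orientation: [-1.291, 1.086, 1.107]
ft_force: [0.2, -0.1, -0.3]
width: 85.5
[455.68709885 239.01473265 105.90084967]
t 12.05 D [  5.2   4.3 -29.9] rot [-0.5 -0.2 -0.2] rows 1
[[3.04, -0.06, 0.43], [-0.5, -0.2, -0.2], 8.5],
```

```bash
python3 -m crank '[[[0,0,0.4],[0,0,0],8.5],[[0,0,0],[0,0,0],8.5],[[0,0,0],[0,0,0],8.5]]'
python3 - <<'E'
from h import *
for i in range(4): get_image("wrist"); print(get_obs()["ee_pos"])
plan(LG,LR,8.5)
E
```

```text
t: 12.42
ee_pos: [455.6, 243.5, 105.8]
orientation: [-1.292, 1.085, 1.108]
ft_force: [-0.4, 0.5, -0.1]
width: 84.7
[455.50236097 243.38243477 105.66499411]
[455.46086901 243.31233222 105.54818168]
[455.39076268 243.26636941 105.4183857 ]
[455.3679264  243.25196054 105.34690376]
t 12.62 D [  5.5   0.1 -29.4] rot [-0.5 -0.2 -0.2] rows 1
[[2.99, -0.1, 0.01], [-0.5, -0.2, -0.2], 8.5],
```

```bash
python3 -m crank '[[[1.5,-0.1,0],[-0.5,0,0],8.5],[[1.5,0,0],[0,0,0],8.5],[[0,0,0],[0,0,0],8.5],[[0,0,0],[0,0,0],8.5],[[0,0,0],[0,0,0],3]]';python3 -m crank '[[[0,0,0],[0,0,0],3],[[0,0,0],[0,0,0],3],[[0,0,0],[0,0,0],3],[[0,0,0],[0,0,0],3],[[0,0,0],[0,0,0],3]]'
python3 - <<'E'
from h import *
d=get_image("wrist");cv2.imwrite("pics/w8.png",d["pixels"][:,:,::-1])
print(get_obs()["ee_pos"],LG,get_obs()["width"])
print((toolR().T@(np.array(get_obs()["ee_pos"])-LG)).round(1))
E
```

```text
t: 13.25
ee_pos: [461.1, 243.4, 76.0]
orientation: [-1.299, 1.082, 1.114]
ft_force: [0.5, 1.0, 0.5]
width: 78.2
t: 13.88
ee_pos: [461.0, 243.4, 75.9]
orientation: [-1.299, 1.082, 1.114]
ft_force: [-0.2, -0.1, 2.1]
width: 39.6
[460.98549144 243.34747348  75.83502775] [460.88818354 243.35909532  75.97218887] 39.841684025975624
[ 0.2 -0.1 -0. ]
```

View pics/w8.png

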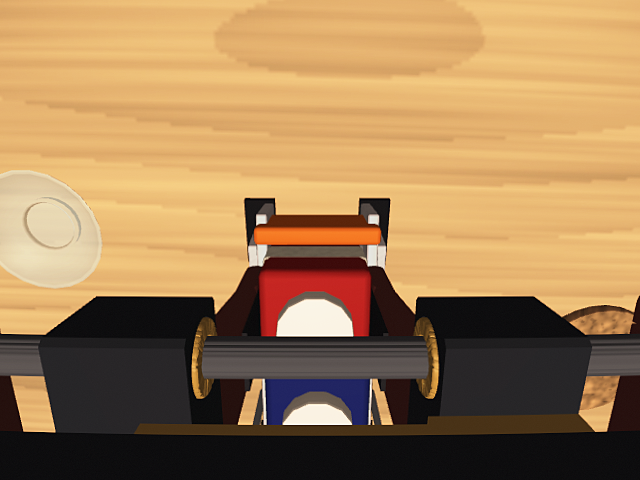

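```bash
python3 -m crank '[[[-2,0,0],[0,0,0],3],[[-4,0,0],[0,0,0],3],[[-5,0,0],[0,0,0],3]]'
python3 - <<'E'
from h import *
plan(bay(-52,160,-1.3),TR,3)
E
```

```text
t: 14.3
ee_pos: [443.1, 242.6, 184.5]
orientation: [-1.298, 1.086, 1.115]
ft_force: [0.3, 0.4, -1.0]
width: 39.7
t 14.3 D [  12.4 -482.6  -24.5] rot [97.4  7.2  6.7] rows 10
[[0.26, 0.05, -4.83], [9.7, 0.7, 0.7], 3], [[0.32, -0.77, -4.76], [9.7, 0.7, 0.7], 3], [[0.36, -1.57, -4.56], [9.7, 0.7, 0.7], 3], [[0.4, -2.32, -4.22], [9.7, 0.7, 0.7], 3], [[0.41, -3.01, -3.76], [9.7, 0.7, 0.7], 3]
[[0.42, -3.61, -3.19], [9.7, 0.7, 0.7], 3], [[0.41, -4.1, -2.53], [9.7, 0.7, 0.7], 3], [[0.39, -4.47, -1.8], [9.7, 0.7, 0.7], 3], [[0.35, -4.71, -1.01], [9.7, 0.7, 0.7], 3], [[0.3, -4.82, -0.19], [9.7, 0.7, 0.7], 3]
```

```bash
python3 -m crank '[[[0.3,0,-4.8],[9.7,0.7,0.7],3],[[0.3,-0.8,-4.8],[9.7,0.7,0.7],3],[[0.4,-1.6,-4.6],[9.7,0.7,0.7],3],[[0.4,-2.3,-4.2],[9.7,0.7,0.7],3],[[0.4,-3.0,-3.8],[9.7,0.7,0.7],3]]';python3 -m crank '[[[0.4,-3.6,-3.2],[9.7,0.7,0.7],3],[[0.4,-4.1,-2.5],[9.7,0.7,0.7],3],[[0.4,-4.5,-1.8],[9.7,0.7,0.7],3],[[0.4,-4.7,-1.0],[9.7,0.7,0.7],3],[[0.3,-4.8,-0.2],[9.7,0.7,0.7],3]]';python3 -m crank '[[[0,0,0],[0,0,0],3],[[0,0,0],[0,0,0],3],[[0,0,0],[0,0,0],3]]'
python3 - <<'E'
from h import *
plan(bay(-52,70,-1.3),TR,3)
E
```

```text
t: 14.92
ee_pos: [450.8, -0.2, 171.2]
orientation: [-0.621, 1.431, 0.532]
ft_force: [0.3, 0.5, -1.0]
width: 39.6
t: 15.55
ee_pos: [458.4, -241.3, 157.4]
orientation: [0.087, 1.569, -0.076]
ft_force: [0.3, 0.4, -1.5]
width: 39.8
t: 15.92
ee_pos: [458.5, -238.4, 157.6]
orientation: [0.081, 1.569, -0.07]
ft_force: [-0.8, -0.5, -2.0]
width: 40.0
t 15.93 D [ -3.   -1.6 -87.6] rot [ 0.5 -0.  -0.4] rows 2
[[4.38, -0.12, -0.14], [0.3, -0.0, -0.2], 3], [[4.38, -0.11, -0.14], [0.3, -0.0, -0.2], 3],
```

```bash
python3 -m crank '[[[4.4,-0.12,-0.14],[0.3,0,-0.2],3],[[4.4,-0.12,-0.14],[0.3,0,-0.2],3],[[0,0,0],[0,0,0],3],[[0,0,0],[0,0,0],3],[[0,0,0],[0,0,0],3]]'
python3 - <<'E'
from h import *
plan(bay(-52,25.5,-1.3),TR,3)
d=get_image("wrist");cv2.imwrite("pics/w9.png",d["pixels"][:,:,::-1])
E
```

```text
t: 16.55
ee_pos: [457.1, -241.8, 71.5]
orientation: [0.083, 1.566, -0.086]
ft_force: [0.8, 0.3, -0.6]
width: 40.0
t 16.55 D [ -1.7   1.7 -46. ] rot [-0.2  0.2  0.1] rows 1
[[4.6, 0.16, -0.2], [-0.2, 0.2, 0.1], 3],
```

View pics/w9.png

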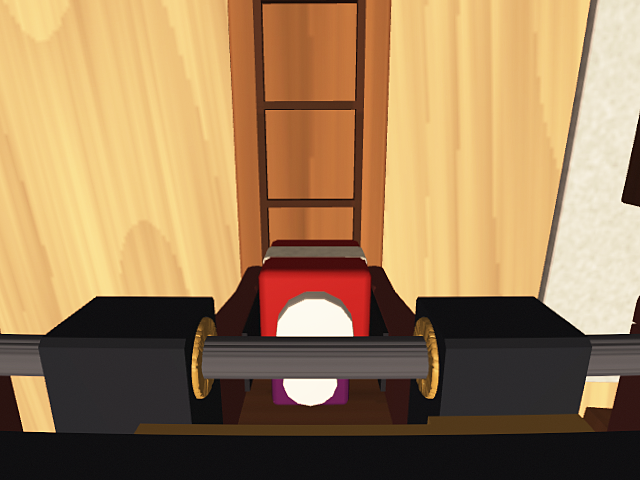

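```bash
python3 -m crank '[[[1.5,0.15,-0.2],[0,0,0],3],[[1.5,0,0],[0,0,0],3],[[1.0,0,0],[0,0,0],3],[[0.5,0,0],[0,0,0],3],[[0,0,0],[0,0,0],3]]';python3 -m crank '[[[0,0,0],[0,0,0],3],[[0,0,0],[0,0,0],3]]'; python3 - <<'E'
from h import *
plan(bay(-52,25.5,-1.3),TR,3)
E
```

```text
t: 17.23
ee_pos: [453.9, -239.8, 24.3]
orientation: [0.085, 1.569, -0.085]
ft_force: [0.4, -0.4, -1.8]
width: 39.7
t: 17.48
ee_pos: [454.1, -239.7, 24.5]
orientation: [0.085, 1.569, -0.085]
ft_force: [0.0, 0.3, -1.4]
width: 39.2
t 17.48 D [ 1.3 -0.3  1. ] rot [-0.2  0.   0. ] rows 1
[[-0.1, -0.01, 0.14], [-0.2, 0.0, 0.0], 3],
```

Within a millimetre or so; release and go back for indigo.

```bash
python3 -m crank '[[[0,0,0.1],[0,0,0],3],[[0,0,0],[0,0,0],6.5],[[0,0,0],[0,0,0],6.5],[[0,0,0],[0,0,0],6.5],[[0,0,0],[0,0,0],6.5]]';python3 -m crank '[[[-3,0,0],[0,0,0],7],[[-5,0,0],[0,0,0],8],[[-5.5,0,0],[0,0,0],8.5]]'
python3 - <<'E'
from h import *
d=get_image("wrist");cv2.imwrite("pics/w10.png",d["pixels"][:,:,::-1])
plan(LG+100*LN,LR,8.5)
E
```

```text
t: 18.1
ee_pos: [455.0, -239.8, 24.7]
orientation: [0.085, 1.569, -0.085]
ft_force: [0.6, -0.2, -1.2]
width: 65.0
t: 18.48
ee_pos: [454.4, -239.4, 160.6]
orientation: [0.086, 1.57, -0.085]
ft_force: [0.6, -0.1, -0.8]
width: 84.0
t 18.52 D [-12.7 484.3   7.3] rot [-97.5  -7.5  -6.1] rows 10
[[-0.1, 4.8, -0.65], [-9.8, -0.7, -0.6], 8.5], [[-0.15, 4.84, 0.17], [-9.8, -0.7, -0.6], 8.5], [[-0.19, 4.74, 0.99], [-9.8, -0.7, -0.6], 8.5], [[-0.23, 4.5, 1.78], [-9.8, -0.7, -0.6], 8.5], [[-0.24, 4.13, 2.52], [-9.8, -0.7, -0.6], 8.5]
[[-0.25, 3.64, 3.19], [-9.8, -0.7, -0.6], 8.5], [[-0.24, 3.04, 3.76], [-9.8, -0.7, -0.6], 8.5], [[-0.21, 2.36, 4.23], [-9.8, -0.7, -0.6], 8.5], [[-0.18, 1.61, 4.57], [-9.8, -0.7, -0.6], 8.5], [[-0.13, 0.81, 4.78], [-9.8, -0.7, -0.6], 8.5]
```

View pics/w10.png

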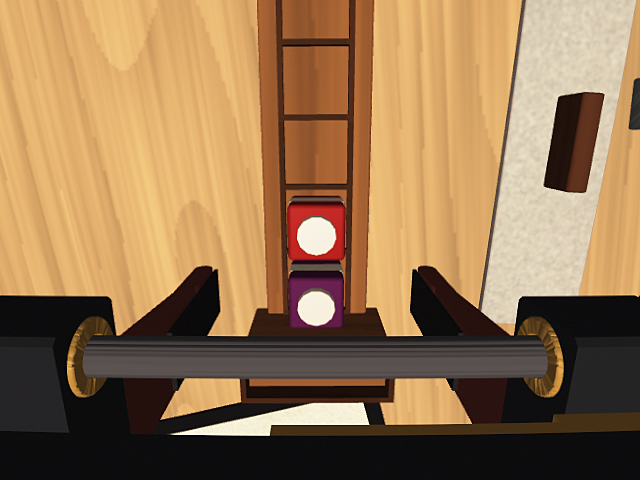

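```bash
python3 -m crank '[[[-0.1,4.8,-0.65],[-9.8,-0.7,-0.6],8.5],[[-0.1,4.8,0.2],[-9.8,-0.7,-0.6],8.5],[[-0.2,4.7,1.0],[-9.8,-0.7,-0.6],8.5],[[-0.2,4.5,1.8],[-9.8,-0.7,-0.6],8.5],[[-0.2,4.1,2.5],[-9.8,-0.7,-0.6],8.5]]';python3 -m crank '[[[-0.25,3.6,3.2],[-9.8,-0.7,-0.6],8.5],[[-0.2,3.0,3.8],[-9.8,-0.7,-0.6],8.5],[[-0.2,2.4,4.2],[-9.8,-0.7,-0.6],8.5],[[-0.2,1.6,4.6],[-9.8,-0.7,-0.6],8.5],[[-0.1,0.8,4.8],[-9.8,-0.7,-0.6],8.5]]';python3 -m crank '[[[0,0,0],[0,0,0],8.5],[[0,0,0],[0,0,0],8.5],[[0,0,0],[0,0,0],8.5]]'
python3 - <<'E'
from h import *
d=get_image("wrist");cv2.imwrite("pics/w11.png",d["pixels"][:,:,::-1])
h=cv2.cvtColor(d["pixels"],cv2.COLOR_RGB2HSV)
for b in blobs((h[...,1]<60)&(h[...,2]>190),300): print(b,plane(d,[b[0]],116.5).round(1))
plan(LG+30*LN,LR,8.5)
E
```

```text
t: 19.15
ee_pos: [448.7, 2.8, 163.4]
orientation: [-0.627, 1.431, 0.54]
ft_force: [0.4, -0.2, -0.5]
width: 85.0
t: 19.77
ee_pos: [441.6, 245.4, 167.2]
orientation: [-1.301, 1.081, 1.133]
ft_force: [1.6, -0.3, 0.5]
width: 85.3
t: 20.15
ee_pos: [441.8, 242.5, 166.9]
orientation: [-1.295, 1.087, 1.128]
ft_force: [0.0, 0.5, 0.1]
width: 84.9
([279.1, 265.2], [269, 216, 16, 120, 716]) [[455.2 222.5 116.5]]
([353.6, 264.8], [349, 217, 15, 119, 610]) [[453.6 264.6 116.5]]
([316.8, 263.2], [295, 242, 45, 44, 1527]) [[453.3 243.8 116.5]]
([316.4, 323.4], [295, 308, 44, 28, 998]) [[493.7 244.9 116.5]]
([316.0, 392.8], [296, 384, 41, 22, 725]) [[548.3 246.4 116.5]]
t 20.2 D [ 14.2   0.7 -61.4] rot [ 0.3  0.1 -0.9] rows 2
[[3.14, -0.27, 0.01], [0.1, 0.0, -0.4], 8.5], [[3.14, -0.25, 0.01], [0.1, 0.0, -0.4], 8.5],
```

View pics/w11.png

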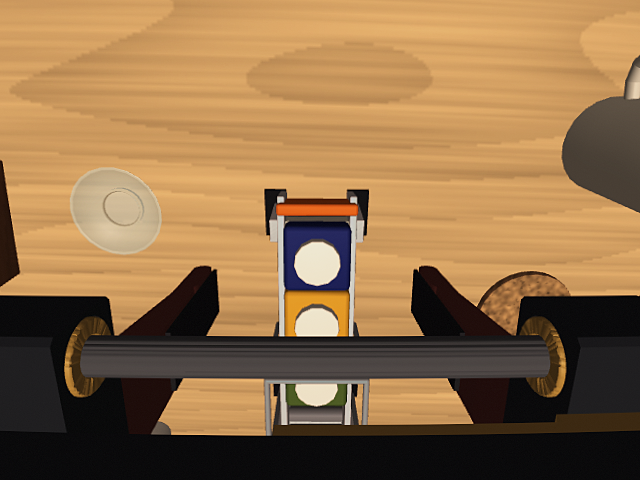

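Indigo is now at the front (cap 317,263), same position as the red one had; descending.

```bash
python3 -m crank '[[[3.1,-0.25,0],[0,0,-0.4],8.5],[[3.1,-0.25,0],[0,0,-0.4],8.5],[[0,0,0],[0,0,0],8.5],[[0,0,0],[0,0,0],8.5],[[0,0,0],[0,0,0],8.5]]'
python3 - <<'E'
from h import *
plan(LG,LR,8.5)
E
```

```text
t: 20.82
ee_pos: [456.5, 244.3, 107.8]
orientation: [-1.302, 1.073, 1.118]
ft_force: [-0.5, 0.0, -0.4]
width: 85.0
t 20.82 D [  4.4  -1.  -31.8] rot [0.4 0.1 0.1] rows 1
[[3.21, 0.07, -0.12], [0.4, 0.1, 0.1], 8.5],
```

```bash
python3 -m crank '[[[1.6,0.05,-0.1],[0.3,0,0],8.5],[[1.6,0,0],[0,0,0],8.5],[[0,0,0],[0,0,0],8.5],[[0,0,0],[0,0,0],8.5],[[0,0,0],[0,0,0],3]]';python3 -m crank '[[[0,0,0],[0,0,0],3],[[0,0,0],[0,0,0],3],[[0,0,0],[0,0,0],3],[[0,0,0],[0,0,0],3],[[0,0,0],[0,0,0],3]]'
python3 - <<'E'
from h import *
print(get_obs()["width"],(LR.T@(np.array(get_obs()["ee_pos"])-LG)).round(1))
E
python3 -m crank '[[[-2,0,0],[0,0,0],3],[[-4,0,0],[0,0,0],3],[[-5,0,0],[0,0,0],3]]'
python3 - <<'E'
from h import *
plan(bay(0,160,-1.3),TR,3)
E
```

```text
t: 21.45
ee_pos: [460.6, 243.5, 75.0]
orientation: [-1.298, 1.076, 1.116]
ft_force: [-0.4, -0.3, -0.7]
width: 78.1
t: 22.08
ee_pos: [460.5, 243.4, 74.9]
orientation: [-1.298, 1.077, 1.116]
ft_force: [-0.6, 0.4, 1.1]
width: 39.8
39.84157849894976 [1.  0.6 0.1]
t: 22.45
ee_pos: [442.3, 242.2, 183.6]
orientation: [-1.298, 1.08, 1.117]
ft_force: [0.1, -0.3, -1.7]
width: 39.9
t 22.45 D [  18.6 -430.5  -23.6] rot [97.5  7.5  6.6] rows 10
[[0.24, -0.02, -4.31], [9.7, 0.8, 0.7], 3], [[0.29, -0.76, -4.24], [9.7, 0.8, 0.7], 3], [[0.34, -1.47, -4.04], [9.7, 0.8, 0.7], 3], [[0.37, -2.13, -3.73], [9.7, 0.8, 0.7], 3], [[0.38, -2.74, -3.31], [9.7, 0.8, 0.7], 3]
[[0.39, -3.26, -2.8], [9.7, 0.8, 0.7], 3], [[0.38, -3.69, -2.2], [9.7, 0.8, 0.7], 3], [[0.36, -4.02, -1.54], [9.7, 0.8, 0.7], 3], [[0.33, -4.22, -0.83], [9.7, 0.8, 0.7], 3], [[0.29, -4.3, -0.1], [9.7, 0.8, 0.7], 3]
```

```bash
python3 -m crank '[[[0.2,0,-4.3],[9.7,0.8,0.7],3],[[0.3,-0.8,-4.2],[9.7,0.8,0.7],3],[[0.3,-1.5,-4.0],[9.7,0.8,0.7],3],[[0.4,-2.1,-3.7],[9.7,0.8,0.7],3],[[0.4,-2.7,-3.3],[9.7,0.8,0.7],3]]';python3 -m crank '[[[0.4,-3.3,-2.8],[9.7,0.8,0.7],3],[[0.4,-3.7,-2.2],[9.7,0.8,0.7],3],[[0.4,-4.0,-1.5],[9.7,0.8,0.7],3],[[0.3,-4.2,-0.8],[9.7,0.8,0.7],3],[[0.3,-4.3,-0.1],[9.7,0.8,0.7],3]]';python3 -m crank '[[[0,0,0],[0,0,0],3],[[0,0,0],[0,0,0],3],[[0,0,0],[0,0,0],3]]'
python3 - <<'E'
from h import *
plan(bay(0,70,-1.3),TR,3)
E
```

```text
t: 23.08
ee_pos: [453.0, 27.7, 171.9]
orientation: [-0.624, 1.433, 0.531]
ft_force: [-0.1, -0.5, -1.4]
width: 39.9
t: 23.7
ee_pos: [464.1, -187.4, 159.8]
orientation: [0.081, 1.578, -0.08]
ft_force: [-0.1, 0.1, -1.5]
width: 39.8
t: 24.08
ee_pos: [464.0, -184.9, 159.9]
orientation: [0.075, 1.578, -0.075]
ft_force: [-0.0, 0.1, -1.3]
width: 39.8
t 24.07 D [ -3.2  -3.4 -89.9] rot [ 0.6 -0.5  0. ] rows 2
[[4.5, -0.18, -0.1], [0.3, -0.2, 0.0], 3], [[4.5, -0.19, -0.12], [0.3, -0.2, 0.0], 3],
```

```bash
python3 -m crank '[[[4.5,-0.15,-0.1],[0.3,-0.2,0],3],[[4.5,-0.15,-0.1],[0.3,-0.2,0],3],[[0,0,0],[0,0,0],3],[[0,0,0],[0,0,0],3],[[0,0,0],[0,0,0],3]]'
python3 - <<'E'
from h import *
plan(bay(0,24.7,-1.3),TR,3)
d=get_image("wrist");cv2.imwrite("pics/w12.png",d["pixels"][:,:,::-1])
E
```

```text
t: 24.7
ee_pos: [462.9, -189.0, 71.8]
orientation: [0.083, 1.567, -0.085]
ft_force: [0.3, -0.8, -0.8]
width: 40.2
t 24.7 D [ -2.1   0.7 -47.1] rot [-0.1  0.1  0.1] rows 1
[[4.71, 0.06, -0.23], [-0.1, 0.1, 0.1], 3],
```

View pics/w12.png

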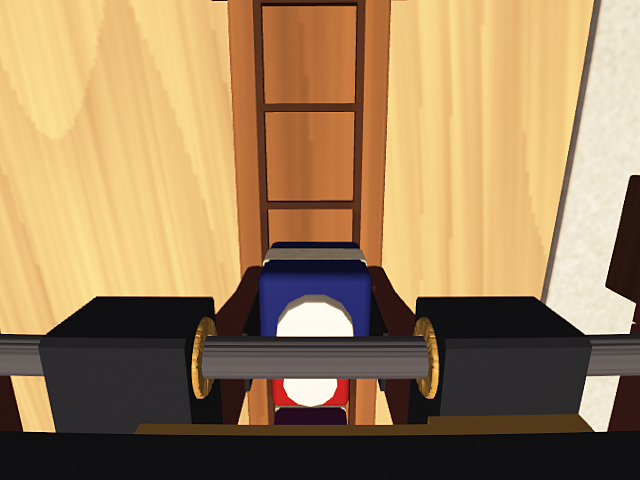

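```bash
python3 -m crank '[[[1.5,0.05,-0.2],[0,0,0],3],[[1.5,0,0],[0,0,0],3],[[1.0,0,0],[0,0,0],3],[[0.6,0,0],[0,0,0],3],[[0,0,0],[0,0,0],3]]';python3 -m crank '[[[0,0,0],[0,0,0],3],[[0,0,0],[0,0,0],3]]'; python3 - <<'E'
from h import *
plan(bay(0,24.7,-1.3),TR,3)
E
```

```text
t: 25.38
ee_pos: [459.5, -188.1, 23.6]
orientation: [0.085, 1.571, -0.085]
ft_force: [-0.6, 0.3, -1.0]
width: 40.0
t: 25.62
ee_pos: [459.6, -188.0, 23.9]
orientation: [0.084, 1.57, -0.085]
ft_force: [-0.3, -0.2, -1.4]
width: 39.9
t 25.62 D [ 1.2 -0.3  0.8] rot [-0.2 -0.   0. ] rows 1
[[-0.08, -0.01, 0.13], [-0.2, -0.0, 0.0], 3],
```

```bash
python3 -m crank '[[[0,0,0.1],[0,0,0],3],[[0,0,0],[0,0,0],6.5],[[0,0,0],[0,0,0],6.5],[[0,0,0],[0,0,0],6.5],[[0,0,0],[0,0,0],6.5]]';python3 -m crank '[[[-3,0,0],[0,0,0],7],[[-5,0,0],[0,0,0],8],[[-5.5,0,0],[0,0,0],8.5]]'
python3 - <<'E'
from h import *
d=get_image("wrist");cv2.imwrite("pics/w13.png",d["pixels"][:,:,::-1])
plan(LG+100*LN,LR,8.5)
E
```

```text
t: 26.25
ee_pos: [460.6, -188.2, 24.1]
orientation: [0.084, 1.57, -0.085]
ft_force: [-0.2, 0.3, 0.4]
width: 64.9
t: 26.62
ee_pos: [460.1, -187.8, 160.0]
orientation: [0.085, 1.572, -0.084]
ft_force: [1.3, 0.7, 0.5]
width: 84.0
t 26.68 D [-18.5 432.3   8.1] rot [-97.5  -7.5  -6.2] rows 10
[[-0.1, 4.28, -0.65], [-9.7, -0.7, -0.6], 8.5], [[-0.15, 4.32, 0.09], [-9.7, -0.7, -0.6], 8.5], [[-0.19, 4.25, 0.82], [-9.7, -0.7, -0.6], 8.5], [[-0.22, 4.04, 1.53], [-9.7, -0.7, -0.6], 8.5], [[-0.24, 3.72, 2.2], [-9.7, -0.7, -0.6], 8.5]
[[-0.24, 3.29, 2.8], [-9.7, -0.7, -0.6], 8.5], [[-0.23, 2.77, 3.32], [-9.7, -0.7, -0.6], 8.5], [[-0.22, 2.17, 3.74], [-9.7, -0.7, -0.6], 8.5], [[-0.18, 1.5, 4.06], [-9.7, -0.7, -0.6], 8.5], [[-0.14, 0.79, 4.25], [-9.7, -0.7, -0.6], 8.5]
```

View pics/w13.png

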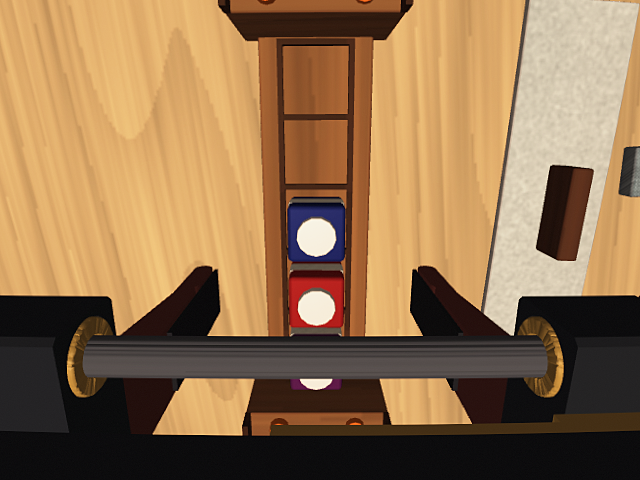

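Three in a line, all upright; next yellow.

```bash
python3 -m crank '[[[-0.1,4.3,-0.65],[-9.7,-0.7,-0.6],8.5],[[-0.1,4.3,0.1],[-9.7,-0.7,-0.6],8.5],[[-0.2,4.2,0.8],[-9.7,-0.7,-0.6],8.5],[[-0.2,4.0,1.5],[-9.7,-0.7,-0.6],8.5],[[-0.2,3.7,2.2],[-9.7,-0.7,-0.6],8.5]]';python3 -m crank '[[[-0.25,3.3,2.8],[-9.7,-0.7,-0.6],8.5],[[-0.25,2.8,3.3],[-9.7,-0.7,-0.6],8.5],[[-0.25,2.2,3.7],[-9.7,-0.7,-0.6],8.5],[[-0.2,1.5,4.0],[-9.7,-0.7,-0.6],8.5],[[-0.15,0.8,4.2],[-9.7,-0.7,-0.6],8.5]]';python3 -m crank '[[[0,0,0],[0,0,0],8.5],[[0,0,0],[0,0,0],8.5],[[0,0,0],[0,0,0],8.5]]'
python3 - <<'E'
from h import *
d=get_image("wrist");cv2.imwrite("pics/w14.png",d["pixels"][:,:,::-1])
h=cv2.cvtColor(d["pixels"],cv2.COLOR_RGB2HSV)
for b in blobs((h[...,1]<60)&(h[...,2]>190),700): print(b,plane(d,[b[0]],116.5).round(1))
plan(LG+30*LN,LR,8.5)
E
```

```text
t: 27.3
ee_pos: [451.8, 28.2, 163.2]
orientation: [-0.621, 1.434, 0.534]
ft_force: [-0.0, -0.6, 0.7]
width: 84.9
t: 27.92
ee_pos: [442.5, 243.4, 168.6]
orientation: [-1.288, 1.09, 1.122]
ft_force: [1.0, -0.7, -0.5]
width: 84.7
t: 28.3
ee_pos: [442.7, 240.9, 168.5]
orientation: [-1.282, 1.096, 1.117]
ft_force: [0.3, 0.8, -0.1]
width: 85.0
([319.8, 260.5], [298, 240, 45, 43, 1506]) [[453.2 243.7 116.5]]
([320.4, 321.9], [299, 306, 44, 30, 1091]) [[494.5 244.9 116.5]]
t 28.35 D [ 13.4   2.3 -62.9] rot [-0.7 -0.  -0.9] rows 2
[[3.21, -0.22, 0.1], [-0.3, -0.0, -0.5], 8.5], [[3.21, -0.2, 0.1], [-0.3, -0.0, -0.5], 8.5],
```

View pics/w14.png

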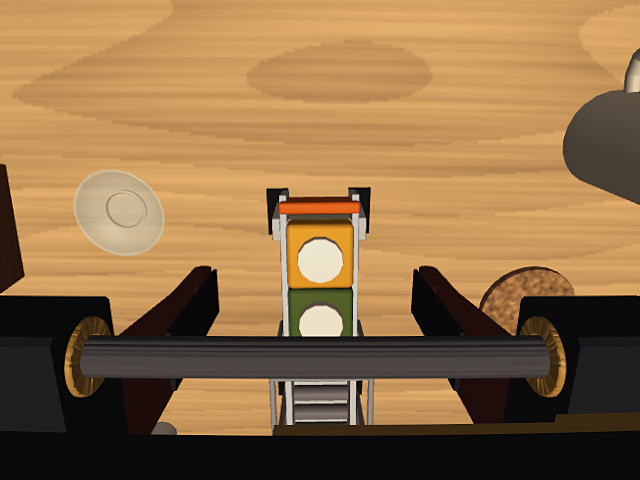

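Yellow at the front (cap 320,260).

```bash
python3 -m crank '[[[3.2,-0.2,0.1],[-0.3,0,-0.4],8.5],[[3.2,-0.2,0.1],[-0.3,0,-0.4],8.5],[[0,0,0],[0,0,0],8.5],[[0,0,0],[0,0,0],8.5],[[0,0,0],[0,0,0],8.5]]'
python3 - <<'E'
from h import *
plan(LG,LR,8.5)
E
```

```text
t: 28.98
ee_pos: [456.6, 244.5, 107.2]
orientation: [-1.297, 1.077, 1.114]
ft_force: [-0.5, 0.2, -0.0]
width: 85.2
t 28.98 D [  4.3  -1.1 -31.2] rot [0.  0.1 0. ] rows 1
[[3.15, 0.07, -0.13], [0.0, 0.1, 0.0], 8.5],
```

```bash
python3 -m crank '[[[1.5,0,-0.1],[0,0,0],8.5],[[1.6,0,0],[0,0,0],8.5],[[0,0,0],[0,0,0],8.5],[[0,0,0],[0,0,0],8.5],[[0,0,0],[0,0,0],3]]';python3 -m crank '[[[0,0,0],[0,0,0],3],[[0,0,0],[0,0,0],3],[[0,0,0],[0,0,0],3],[[0,0,0],[0,0,0],3],[[0,0,0],[0,0,0],3]]'
python3 - <<'E'
from h import *
print(get_obs()["width"],(LR.T@(np.array(get_obs()["ee_pos"])-LG)).round(1))
E
python3 -m crank '[[[-2,0,0],[0,0,0],3],[[-4,0,0],[0,0,0],3],[[-5,0,0],[0,0,0],3]]'
python3 - <<'E'
from h import *
plan(bay(52,160,-1.3),TR,3)
E
```

```text
t: 29.6
ee_pos: [461.0, 243.6, 75.5]
orientation: [-1.297, 1.078, 1.115]
ft_force: [0.2, -0.4, 0.9]
width: 78.3
t: 30.22
ee_pos: [460.9, 243.5, 75.4]
orientation: [-1.297, 1.078, 1.115]
ft_force: [0.3, 0.1, 0.9]
width: 39.6
39.55054894637266 [0.6 0.1 0.2]
t: 30.6
ee_pos: [442.8, 242.5, 184.1]
orientation: [-1.297, 1.081, 1.116]
ft_force: [0.5, 0.4, -1.7]
width: 39.9
t 30.6 D [  23.5 -379.   -24.1] rot [97.4  7.4  6.6] rows 10
[[0.26, -0.09, -3.8], [9.7, 0.7, 0.7], 3], [[0.31, -0.73, -3.72], [9.7, 0.7, 0.7], 3], [[0.34, -1.36, -3.54], [9.7, 0.7, 0.7], 3], [[0.37, -1.94, -3.25], [9.7, 0.7, 0.7], 3], [[0.38, -2.47, -2.87], [9.7, 0.7, 0.7], 3]
[[0.38, -2.92, -2.41], [9.7, 0.7, 0.7], 3], [[0.38, -3.29, -1.88], [9.7, 0.7, 0.7], 3], [[0.36, -3.56, -1.29], [9.7, 0.7, 0.7], 3], [[0.33, -3.73, -0.66], [9.7, 0.7, 0.7], 3], [[0.29, -3.79, -0.02], [9.7, 0.7, 0.7], 3]
```

```bash
python3 -m crank '[[[0.3,-0.1,-3.8],[9.7,0.7,0.7],3],[[0.3,-0.7,-3.7],[9.7,0.7,0.7],3],[[0.3,-1.4,-3.5],[9.7,0.7,0.7],3],[[0.4,-1.9,-3.3],[9.7,0.7,0.7],3],[[0.4,-2.5,-2.9],[9.7,0.7,0.7],3]]';python3 -m crank '[[[0.4,-2.9,-2.4],[9.7,0.7,0.7],3],[[0.4,-3.3,-1.9],[9.7,0.7,0.7],3],[[0.4,-3.6,-1.3],[9.7,0.7,0.7],3],[[0.3,-3.7,-0.7],[9.7,0.7,0.7],3],[[0.3,-3.8,0],[9.7,0.7,0.7],3]]';python3 -m crank '[[[0,0,0],[0,0,0],3],[[0,0,0],[0,0,0],3],[[0,0,0],[0,0,0],3]]'
python3 - <<'E'
from h import *
plan(bay(52,70,-1.3),TR,3)
E
```

```text
t: 31.22
ee_pos: [455.6, 52.1, 170.8]
orientation: [-0.619, 1.428, 0.534]
ft_force: [0.2, 1.0, -0.8]
width: 39.7
t: 31.85
ee_pos: [468.0, -137.5, 156.6]
orientation: [0.089, 1.568, -0.072]
ft_force: [0.2, 0.6, -1.3]
width: 39.7
t: 32.22
ee_pos: [467.9, -135.3, 156.7]
orientation: [0.082, 1.568, -0.066]
ft_force: [-0.1, -0.3, 0.2]
width: 40.2
t 32.23 D [ -1.6  -1.3 -86.7] rot [ 0.6  0.1 -0.6] rows 2
[[4.34, -0.12, -0.08], [0.3, 0.0, -0.3], 3], [[4.34, -0.09, -0.08], [0.3, 0.0, -0.3], 3],
```

```bash
python3 -m crank '[[[4.3,-0.1,-0.1],[0.3,0,-0.3],3],[[4.3,-0.1,-0.1],[0.3,0,-0.3],3],[[0,0,0],[0,0,0],3],[[0,0,0],[0,0,0],3],[[0,0,0],[0,0,0],3]]'
python3 - <<'E'
from h import *
plan(bay(52,25,-1.3),TR,3)
d=get_image("wrist");cv2.imwrite("pics/w15.png",d["pixels"][:,:,::-1])
E
```

```text
t: 32.85
ee_pos: [467.6, -137.6, 72.5]
orientation: [0.083, 1.565, -0.085]
ft_force: [0.1, -0.1, -1.5]
width: 39.5
t 32.85 D [ -1.2   1.1 -47.5] rot [-0.1  0.3  0.1] rows 1
[[4.75, 0.1, -0.16], [-0.1, 0.3, 0.1], 3],
```

View pics/w15.png

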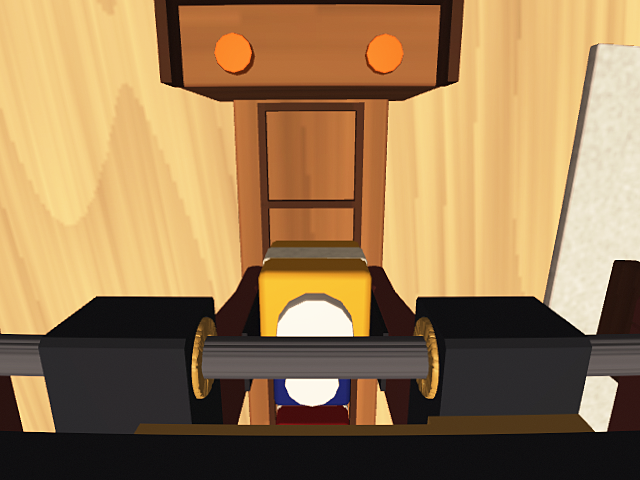

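```bash
python3 - <<'E'
from h import *
d=get_image("wrist");o=cv2.cvtColor(d["pixels"],cv2.COLOR_RGB2HSV)
for b in blobs((o[...,0]<=14)&(o[...,1]>190)&(o[...,2]>170),300): print(b,plane(d,[b[0]],79.5).round(1))
print(bay(145,80))
E
python3 -m crank '[[[1.5,0.1,-0.1],[0,0.2,0],3],[[1.5,0,0],[0,0,0],3],[[1.0,0,0],[0,0,0],3],[[0.6,0,0],[0,0,0],3],[[0,0,0],[0,0,0],3]]';python3 -m crank '[[[0,0,0],[0,0,0],3],[[0,0,0],[0,0,0],3]]'; python3 - <<'E'
from h import *
plan(bay(52,25,-1.3),TR,3)
E
```

```text
([232.8, 51.8], [214, 32, 38, 40, 1144]) [[448.1 -40.   79.5]]
([384.9, 52.6], [367, 33, 37, 40, 1113]) [[502.8 -46.1  79.5]]
[476.19703948 -42.7985784   80.        ]
t: 33.58
ee_pos: [465.2, -136.4, 24.3]
orientation: [0.084, 1.572, -0.085]
ft_force: [0.3, -0.8, -1.2]
width: 39.6
t: 33.83
ee_pos: [465.4, -136.4, 24.8]
orientation: [0.084, 1.571, -0.085]
ft_force: [-0.0, 0.5, -1.2]
width: 40.1
t 33.83 D [ 0.9 -0.2  0.2] rot [-0.1 -0.1  0. ] rows 1
[[-0.02, -0.01, 0.09], [-0.1, -0.1, 0.0], 3],
```

```bash
python3 -m crank '[[[0.05,0,0],[0,0,0],3],[[0,0,0],[0,0,0],6.5],[[0,0,0],[0,0,0],6.5],[[0,0,0],[0,0,0],6.5],[[0,0,0],[0,0,0],6.5]]';python3 -m crank '[[[-3,0,0],[0,0,0],7],[[-5,0,0],[0,0,0],8],[[-5.5,0,0],[0,0,0],8.5]]'
python3 - <<'E'
from h import *
d=get_image("wrist");cv2.imwrite("pics/w16.png",d["pixels"][:,:,::-1])
plan(LG+100*LN,LR,8.5)
E
```

```text
t: 34.45
ee_pos: [465.4, -136.4, 24.3]
orientation: [0.084, 1.571, -0.085]
ft_force: [0.2, 0.8, 0.1]
width: 64.9
t: 34.83
ee_pos: [465.0, -136.1, 160.2]
orientation: [0.085, 1.573, -0.084]
ft_force: [1.1, -0.8, -0.1]
width: 83.9
t 34.88 D [-23.5 380.2   7.9] rot [-97.5  -7.5  -6.3] rows 10
[[-0.09, 3.76, -0.64], [-9.7, -0.7, -0.6], 8.5], [[-0.14, 3.81, 0.01], [-9.7, -0.7, -0.6], 8.5], [[-0.17, 3.75, 0.65], [-9.7, -0.7, -0.6], 8.5], [[-0.2, 3.58, 1.28], [-9.7, -0.7, -0.6], 8.5], [[-0.22, 3.31, 1.87], [-9.7, -0.7, -0.6], 8.5]
[[-0.23, 2.95, 2.41], [-9.7, -0.7, -0.6], 8.5], [[-0.22, 2.49, 2.87], [-9.7, -0.7, -0.6], 8.5], [[-0.21, 1.97, 3.26], [-9.7, -0.7, -0.6], 8.5], [[-0.18, 1.38, 3.55], [-9.7, -0.7, -0.6], 8.5], [[-0.14, 0.76, 3.73], [-9.7, -0.7, -0.6], 8.5]
```

View pics/w16.png

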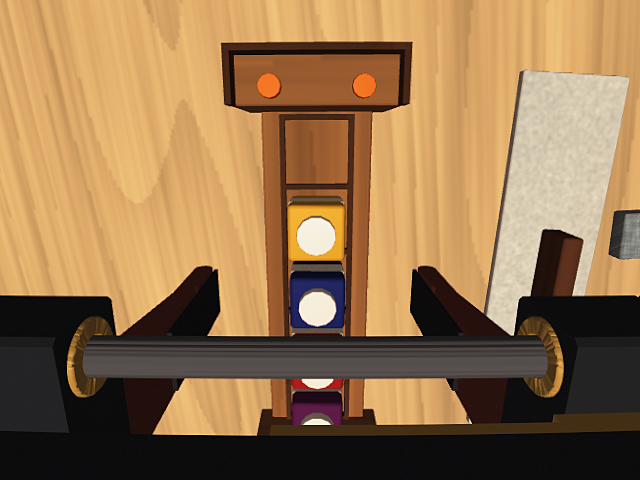

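Four placed; on to the green one.

```bash
python3 -m crank '[[[-0.1,3.8,-0.65],[-9.7,-0.7,-0.6],8.5],[[-0.1,3.8,0],[-9.7,-0.7,-0.6],8.5],[[-0.2,3.7,0.6],[-9.7,-0.7,-0.6],8.5],[[-0.2,3.6,1.3],[-9.7,-0.7,-0.6],8.5],[[-0.2,3.3,1.9],[-9.7,-0.7,-0.6],8.5]]';python3 -m crank '[[[-0.25,2.9,2.4],[-9.7,-0.7,-0.6],8.5],[[-0.25,2.5,2.9],[-9.7,-0.7,-0.6],8.5],[[-0.25,2.0,3.3],[-9.7,-0.7,-0.6],8.5],[[-0.2,1.4,3.5],[-9.7,-0.7,-0.6],8.5],[[-0.15,0.8,3.7],[-9.7,-0.7,-0.6],8.5]]';python3 -m crank '[[[0,0,0],[0,0,0],8.5],[[0,0,0],[0,0,0],8.5],[[0,0,0],[0,0,0],8.5]]'
python3 - <<'E'
from h import *
d=get_image("wrist");cv2.imwrite("pics/w17.png",d["pixels"][:,:,::-1])
h=cv2.cvtColor(d["pixels"],cv2.COLOR_RGB2HSV)
for b in blobs((h[...,1]<60)&(h[...,2]>190),700): print(b,plane(d,[b[0]],116.5).round(1))
plan(LG+30*LN,LR,8.5)
E
```

```text
t: 35.5
ee_pos: [454.0, 55.0, 163.8]
orientation: [-0.621, 1.435, 0.535]
ft_force: [0.8, 0.4, 0.1]
width: 84.8
t: 36.12
ee_pos: [442.7, 245.1, 169.6]
orientation: [-1.288, 1.091, 1.123]
ft_force: [0.6, -0.3, 0.5]
width: 85.4
t: 36.5
ee_pos: [443.0, 242.8, 169.5]
orientation: [-1.282, 1.096, 1.118]
ft_force: [-0.4, 0.2, -0.6]
width: 85.0
([280.0, 268.9], [270, 214, 17, 122, 755]) [[459.5 222.9 116.5]]
([316.5, 259.4], [294, 239, 46, 42, 1497]) [[453.2 243.7 116.5]]
t 36.55 D [ 13.1   0.4 -64. ] rot [-0.6  0.  -1. ] rows 2
[[3.26, -0.2, 0.01], [-0.3, 0.0, -0.5], 8.5], [[3.26, -0.17, 0.0], [-0.3, 0.0, -0.5], 8.5],
```

View pics/w17.png

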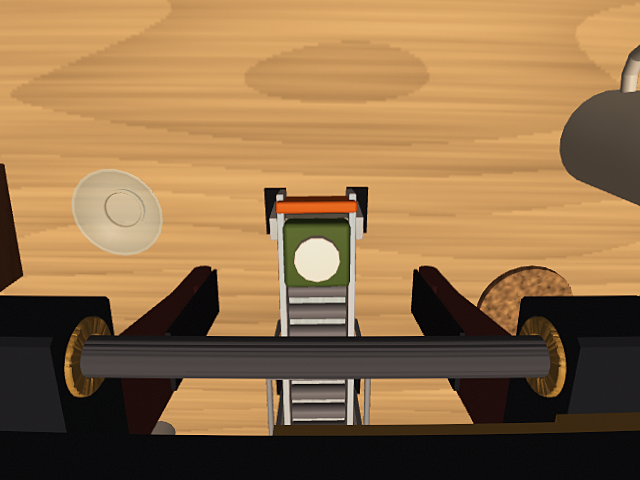

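Green alone at the front (cap 316,259).

```bash
python3 -m crank '[[[3.25,-0.2,0],[-0.3,0,-0.5],8.5],[[3.25,-0.2,0],[-0.3,0,-0.5],8.5],[[0,0,0],[0,0,0],8.5],[[0,0,0],[0,0,0],8.5],[[0,0,0],[0,0,0],8.5]]'
python3 - <<'E'
from h import *
plan(LG,LR,8.5)
E
```

```text
t: 37.17
ee_pos: [457.0, 244.4, 107.2]
orientation: [-1.298, 1.075, 1.112]
ft_force: [-0.3, -0.2, 0.7]
width: 85.0
t 37.17 D [  3.8  -1.  -31.2] rot [0.  0.1 0.2] rows 1
[[3.14, 0.12, -0.12], [0.0, 0.1, 0.2], 8.5],
```

```bash
python3 -m crank '[[[1.5,0.05,-0.1],[0,0,0],8.5],[[1.6,0,0],[0,0,0],8.5],[[0,0,0],[0,0,0],8.5],[[0,0,0],[0,0,0],8.5],[[0,0,0],[0,0,0],3]]';python3 -m crank '[[[0,0,0],[0,0,0],3],[[0,0,0],[0,0,0],3],[[0,0,0],[0,0,0],3],[[0,0,0],[0,0,0],3],[[0,0,0],[0,0,0],3]]'
python3 - <<'E'
from h import *
print(get_obs()["width"],(LR.T@(np.array(get_obs()["ee_pos"])-LG)).round(1))
E
python3 -m crank '[[[-2,0,0],[0,0,0],3],[[-4,0,0],[0,0,0],3],[[-5,0,0],[0,0,0],3]]'
python3 - <<'E'
from h import *
plan(bay(104,170,-1.3),TR,3)
E
```

```text
t: 37.8
ee_pos: [460.9, 243.4, 75.4]
orientation: [-1.299, 1.076, 1.113]
ft_force: [-0.3, 0.3, -0.0]
width: 78.2
t: 38.42
ee_pos: [460.8, 243.3, 75.3]
orientation: [-1.299, 1.076, 1.113]
ft_force: [-0.9, 0.2, 1.4]
width: 39.6
39.55438001854924 [ 0.7  0.2 -0. ]
t: 38.8
ee_pos: [442.6, 242.3, 184.0]
orientation: [-1.298, 1.079, 1.115]
ft_force: [-0.2, 0.6, -1.3]
width: 39.7
t 38.8 D [  29.2 -327.1  -14. ] rot [97.4  7.5  6.7] rows 10
[[0.17, -0.17, -3.28], [9.7, 0.8, 0.7], 3], [[0.21, -0.73, -3.2], [9.7, 0.8, 0.7], 3], [[0.24, -1.26, -3.03], [9.7, 0.8, 0.7], 3], [[0.26, -1.76, -2.77], [9.7, 0.8, 0.7], 3], [[0.27, -2.2, -2.42], [9.7, 0.8, 0.7], 3]
[[0.27, -2.59, -2.01], [9.7, 0.8, 0.7], 3], [[0.26, -2.89, -1.54], [9.7, 0.8, 0.7], 3], [[0.25, -3.11, -1.03], [9.7, 0.8, 0.7], 3], [[0.22, -3.24, -0.48], [9.7, 0.8, 0.7], 3], [[0.18, -3.28, 0.08], [9.7, 0.8, 0.7], 3]
```

```bash
python3 -m crank '[[[0.2,-0.2,-3.3],[9.7,0.8,0.7],3],[[0.2,-0.7,-3.2],[9.7,0.8,0.7],3],[[0.2,-1.3,-3.0],[9.7,0.8,0.7],3],[[0.3,-1.8,-2.8],[9.7,0.8,0.7],3],[[0.3,-2.2,-2.4],[9.7,0.8,0.7],3]]';python3 -m crank '[[[0.3,-2.6,-2.0],[9.7,0.8,0.7],3],[[0.2,-2.9,-1.5],[9.7,0.8,0.7],3],[[0.2,-3.1,-1.0],[9.7,0.8,0.7],3],[[0.2,-3.2,-0.5],[9.7,0.8,0.7],3],[[0.2,-3.3,0.1],[9.7,0.8,0.7],3]]';python3 -m crank '[[[0,0,0],[0,0,0],3],[[0,0,0],[0,0,0],3],[[0,0,0],[0,0,0],3]]'
python3 - <<'E'
from h import *
plan(bay(104,95,-1.3),TR,3)
E
```

```text
t: 39.42
ee_pos: [459.0, 77.8, 176.4]
orientation: [-0.625, 1.432, 0.529]
ft_force: [0.6, -0.2, -0.4]
width: 39.8
t: 40.05
ee_pos: [475.1, -85.0, 170.4]
orientation: [0.081, 1.576, -0.082]
ft_force: [0.5, 0.0, -1.2]
width: 39.6
t: 40.42
ee_pos: [474.9, -83.1, 170.5]
orientation: [0.075, 1.576, -0.076]
ft_force: [0.4, 0.5, -0.9]
width: 39.8
t 40.42 D [ -3.1  -1.7 -75.5] rot [ 0.5 -0.4  0.1] rows 2
[[3.78, -0.1, -0.12], [0.3, -0.2, 0.0], 3], [[3.77, -0.1, -0.13], [0.3, -0.2, 0.0], 3],
```

```bash
python3 -m crank '[[[3.8,-0.1,-0.15],[0.3,-0.2,0],3],[[3.8,-0.1,-0.15],[0.3,-0.2,0],3],[[0,0,0],[0,0,0],3],[[0,0,0],[0,0,0],3],[[0,0,0],[0,0,0],3]]'
python3 - <<'E'
from h import *
plan(bay(104,60,-1.3),TR,3)
E
```

```text
t: 41.05
ee_pos: [472.9, -85.8, 96.0]
orientation: [0.084, 1.566, -0.086]
ft_force: [-0.0, -0.7, -0.8]
width: 40.1
t 41.05 D [ -1.2   0.9 -36. ] rot [-0.2  0.2  0.1] rows 1
[[3.6, 0.08, -0.14], [-0.2, 0.2, 0.1], 3],
```

```bash
python3 -m crank '[[[2.0,0.08,-0.15],[0,0.2,0],3],[[2.0,0,0],[0,0,0],3],[[1.6,0,0],[0,0,0],3],[[1.0,0,0],[0,0,0],3],[[0.4,0,0],[0,0,0],3]]';python3 -m crank '[[[0,0,0],[0,0,0],3],[[0,0,0],[0,0,0],3],[[0,0,0],[0,0,0],3]]'; python3 - <<'E'
from h import *
plan(bay(104,25,-1.3),TR,3)
d=get_image("side");crop(d,"d18.png",340,110,450,260,4)
E
```

```text
t: 41.68
ee_pos: [470.2, -84.9, 24.3]
orientation: [0.084, 1.572, -0.086]
ft_force: [-1.0, -0.6, 12.1]
width: 39.9
t: 42.05
ee_pos: [470.4, -84.9, 24.8]
orientation: [0.084, 1.571, -0.086]
ft_force: [-0.1, 0.1, -0.8]
width: 40.0
t 42.05 D [1.4 0.  0.2] rot [-0.2 -0.1  0.1] rows 1
[[-0.02, 0.02, 0.14], [-0.2, -0.1, 0.1], 3],
```

View pics/d18.png

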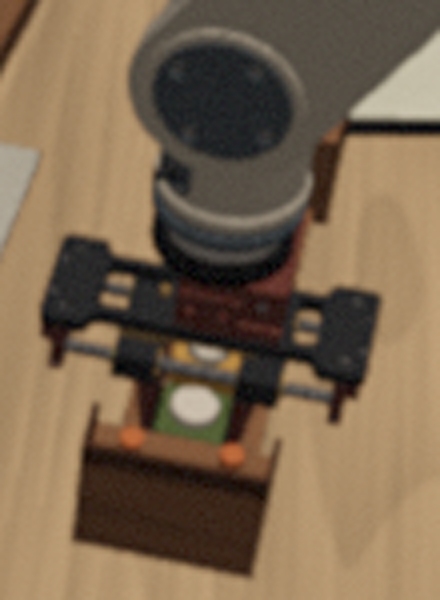

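```bash
python3 -m crank '[[[0.05,0,0.1],[0,0,0],3],[[0,0,0],[0,0,0],6.5],[[0,0,0],[0,0,0],6.5],[[0,0,0],[0,0,0],6.5],[[0,0,0],[0,0,0],6.5]]';python3 -m crank '[[[-3,0,0],[0,0,0],7],[[-5,0,0],[0,0,0],8],[[-6,0,0],[0,0,0],8.5],[[-6,0,0],[0,0,0],8.5],[[-6,0,0],[0,0,0],8.5]]'
python3 - <<'E'
from h import *
# look over tray+cover: with camera over
plan([555,-205,330],TR,8.5)
E
```

```text
t: 42.72
ee_pos: [471.1, -85.0, 24.0]
orientation: [0.084, 1.572, -0.086]
ft_force: [-0.6, 0.3, 0.2]
width: 64.7
t: 43.35
ee_pos: [471.4, -84.7, 286.1]
orientation: [0.084, 1.572, -0.086]
ft_force: [1.0, -0.7, -0.4]
width: 84.8
t 43.35 D [  83.6 -120.3   43.9] rot [-0.2 -0.1  0.1] rows 3
[[-1.47, -3.69, 3.2], [-0.1, -0.0, 0.0], 8.5], [[-1.46, -3.69, 3.2], [-0.1, -0.0, 0.0], 8.5], [[-1.46, -3.69, 3.2], [-0.1, -0.0, 0.0], 8.5],
```

```bash
python3 -m crank '[[[-1.5,-3.7,3.2],[0,0,0],8.5],[[-1.5,-3.7,3.2],[0,0,0],8.5],[[-1.5,-3.7,3.2],[0,0,0],8.5],[[0,0,0],[0,0,0],8.5],[[0,0,0],[0,0,0],8.5]]'
python3 - <<'E'
from h import *
get_image("wrist");d=get_image("wrist");cv2.imwrite("pics/w19.png",d["pixels"][:,:,::-1])
E
```

```text
t: 43.98
ee_pos: [554.5, -204.9, 328.1]
orientation: [0.085, 1.573, -0.086]
ft_force: [-0.2, 0.4, -1.1]
width: 85.1
```

View pics/w19.png

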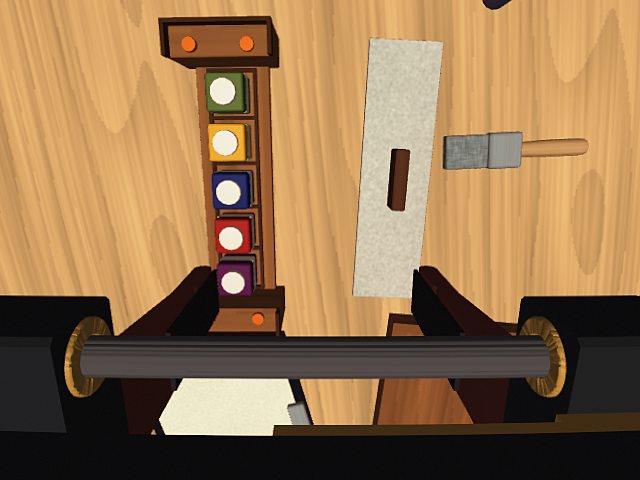

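```bash
cat > cov.py <<'E'
from h import *
d=get_image("wrist")
h=cv2.cvtColor(d["pixels"],cv2.COLOR_RGB2HSV)
m=((h[...,1]<75)&(h[...,2]>140)).astype(np.uint8)
import sys
x0=int(sys.argv[1]);x1=int(sys.argv[2]);m[:,:x0]=0;m[:,x1:]=0
c=max(cv2.findContours(m,cv2.RETR_EXTERNAL,cv2.CHAIN_APPROX_NONE)[0],key=cv2.contourArea)
hull=cv2.convexHull(c); ap=cv2.approxPolyDP(hull,4,True).reshape(-1,2).astype(float); print(ap.tolist())
P=plane(d,ap,8); print("corners",P[:,:2].round(1).tolist())
r=cv2.minAreaRect(plane(d,hull.reshape(-1,2).astype(float),8)[:,:2].astype(np.float32)); print("rect",r)
b=((h[...,2]<95)&(h[...,1]>60)).astype(np.uint8)
f=np.zeros_like(m);cv2.fillConvexPoly(f,hull,1);f=cv2.erode(f,np.ones((7,7)));b&=f
k=max(cv2.findContours(b,cv2.RETR_EXTERNAL,cv2.CHAIN_APPROX_NONE)[0],key=cv2.contourArea);print("block",cv2.minAreaRect(k),cv2.approxPolyDP(k,3,True).reshape(-1,2).tolist())
E
python3 cov.py 340 460; python3 - <<'E'
from h import *
d=get_image("wrist");h=cv2.cvtColor(d["pixels"],cv2.COLOR_RGB2HSV)
A=R.from_rotvec([0,0,TY]).as_matrix()
for b in blobs((h[...,1]<60)&(h[...,2]>190),200):
    if 200<b[0][0]<260:
        p=plane(d,[b[0]],66)[0]; print(b[0],(A.T@(p-[*TC,0])).round(1))
E
```

```text
[[371.0, 38.0], [442.0, 42.0], [420.0, 258.0], [411.0, 297.0], [353.0, 295.0]]
corners [[634.8, -40.0], [714.2, -52.3], [677.2, -304.4], [663.2, -356.6], [588.1, -345.5]]
rect ((651.156982421875, -198.98336791992188), (310.1222839355469, 83.23883819580078), 81.37427520751953)
block ((397.62762451171875, 179.46897888183594), (18.27000617980957, 61.619747161865234), 4.763641834259033) [[391, 150], [387, 205], [403, 210], [409, 151]]
[221.8, 90.7] [-1.000e-01  1.026e+02  6.600e+01]
[224.3, 142.5] [-0.3 51.  66. ]
[227.3, 192.2] [ 0.  -1.2 66. ]
[230.1, 237.8] [  0.3 -51.9  66. ]
[232.3, 282.4] [  -0.2 -104.4   66. ]
[227.2, 406.8] [ -16.2 -270.    66. ]
```

```bash
python3 - <<'E'
from h import *
plan([651.2,-199,150],Rdown(-.15),4)
E
```

```text
t 44.17 D [  96.5    5.5 -178.6] rot [ 2.4 -0.2  0. ] rows 4
[[4.46, 0.4, 2.4], [0.6, -0.0, 0.0], 4], [[4.46, 0.42, 2.39], [0.6, -0.0, 0.0], 4], [[4.46, 0.45, 2.38], [0.6, -0.0, 0.0], 4], [[4.46, 0.47, 2.37], [0.6, -0.0, 0.0], 4],
```

```bash
python3 -m crank '[[[4.4,0.4,2.4],[0.6,0,0],4],[[4.4,0.4,2.4],[0.6,0,0],4],[[4.4,0.4,2.4],[0.6,0,0],4],[[4.4,0.5,2.4],[0.6,0,0],4]]'; python3 -m crank '[[[0,0,0],[0,0,0],4],[[0,0,0],[0,0,0],4],[[0,0,0],[0,0,0],4],[[0,0,0],[0,0,0],4]]'
python3 - <<'E'
from h import *
d=get_image("wrist");cv2.imwrite("pics/w20.png",d["pixels"][:,:,::-1])
plan([651.2,-199,12],Rdown(-.15),4)
E
```

```text
t: 44.68
ee_pos: [652.8, -199.8, 151.4]
orientation: [0.117, 1.57, -0.119]
ft_force: [0.2, -0.5, -0.0]
width: 48.5
t: 45.18
ee_pos: [652.6, -201.0, 154.8]
orientation: [0.117, 1.567, -0.12]
ft_force: [0.5, 0.0, -0.1]
width: 39.9
t 45.23 D [  -1.4    1.9 -142.4] rot [-0.  -0.   0.1] rows 3
[[4.75, 0.06, -0.05], [-0.0, -0.0, 0.0], 4], [[4.75, 0.06, -0.05], [-0.0, -0.0, 0.0], 4], [[4.75, 0.06, -0.05], [-0.0, -0.0, 0.0], 4],
```

View pics/w20.png

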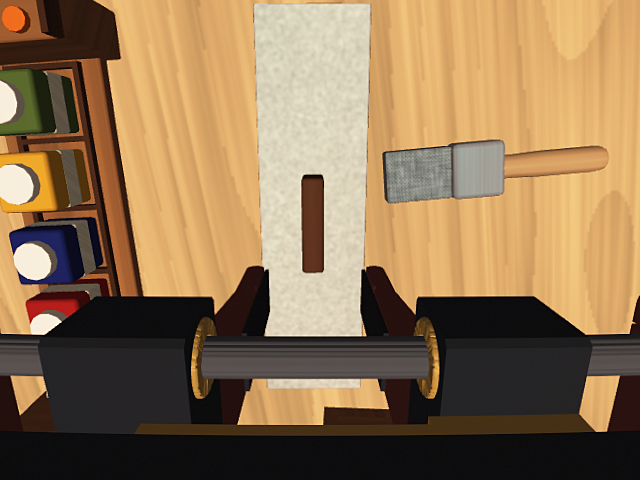

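```bash
python3 - <<'E'
from h import *
d=get_image("wrist")
P=plane(d,[[302.5,176],[322.5,176],[323.5,271],[302,271]],40);print(P.round(1).tolist(),P.mean(0).round(1))
print(plane(d,[[254,3],[371,5]],8).round(1))
E
```

```text
[[649.9, -162.2, 40.0], [663.6, -164.3, 40.0], [654.2, -233.0, 40.0], [638.6, -230.6, 40.0]] [ 651.6 -197.5   40. ]
[[633.9 -39.7   8. ]
 [715.3 -53.4   8. ]]
```

```bash
python3 -m crank '[[[4.5,0.2,-0.1],[0,0,0],4],[[4.5,0,0],[0,0,0],4],[[3.0,0,0],[0,0,0],4],[[0,0,0],[0,0,0],4],[[0,0,0],[0,0,0],4]]'
python3 - <<'E'
from h import *
plan([651.5,-198.5,12],Rdown(-.15),4)
d=get_image("wrist");cv2.imwrite("pics/w21.png",d["pixels"][:,:,::-1])
E
```

```text
t: 45.9
ee_pos: [652.2, -199.0, 34.1]
orientation: [0.117, 1.568, -0.119]
ft_force: [-0.3, 0.9, -0.0]
width: 39.7
t 45.9 D [ -0.7   0.5 -22.1] rot [-0.  -0.   0.1] rows 1
[[2.21, 0.04, -0.07], [-0.0, -0.0, 0.1], 4],
```

View pics/w21.png

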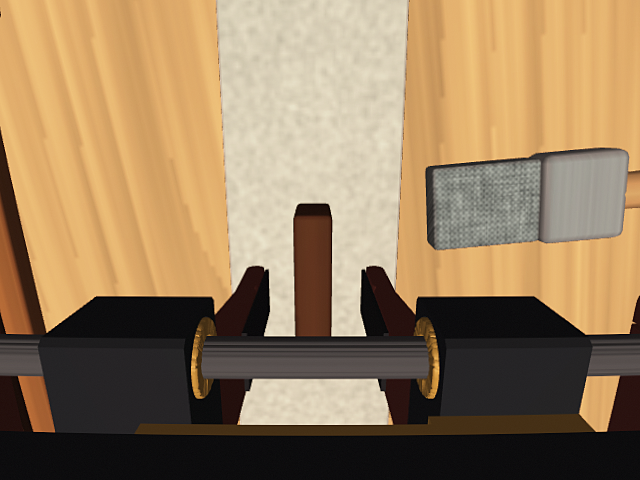

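```bash
python3 -m crank '[[[1.2,0,0],[0,0,0],4],[[1.0,0,0],[0,0,0],4],[[0,0,0],[0,0,0],4],[[0,0,0],[0,0,0],4],[[0,0,0],[0,0,0],0.5]]'; python3 -m crank '[[[0,0,0],[0,0,0],0.5],[[0,0,0],[0,0,0],0.5],[[0,0,0],[0,0,0],0.5],[[0,0,0],[0,0,0],0.5],[[0,0,0],[0,0,0],0.5]]'
python3 - <<'E'
from h import *
print(get_obs()["width"],get_obs()["ee_pos"],get_obs()["ft_force"])
E
```

```text
t: 46.58
ee_pos: [651.4, -198.7, 10.9]
orientation: [0.117, 1.57, -0.119]
ft_force: [0.1, -0.0, 0.1]
width: 33.0
t: 47.2
ee_pos: [651.4, -198.7, 10.9]
orientation: [0.117, 1.57, -0.119]
ft_force: [-0.0, 0.1, 2.2]
width: 15.4
15.434305375765387 [ 651.39578285 -198.65612295   10.88887328] [-0.01908368  0.09065336  2.18557214]
```

```bash
python3 -m crank '[[[-2,0,0],[0,0,0],0.5],[[-5,0,0],[0,0,0],0.5],[[-5,0,0],[0,0,0],0.5],[[-3,0,0],[0,0,0],0.5],[[0,0,0],[0,0,0],0.5]]'
python3 - <<'E'
from h import *
d=get_image("wrist");cv2.imwrite("pics/w22.png",d["pixels"][:,:,::-1])
plan(bay(0,150,-1.2),TR,0.5)
E
```

```text
t: 47.82
ee_pos: [653.3, -199.1, 164.4]
orientation: [0.116, 1.564, -0.12]
ft_force: [0.8, -0.0, -2.1]
width: 15.8
t 47.88 D [-191.1   10.4  -11.9] rot [-2.6 -0.   0.1] rows 4
[[0.3, -0.46, -4.76], [-0.6, -0.0, 0.0], 0.5], [[0.3, -0.4, -4.77], [-0.6, -0.0, 0.0], 0.5], [[0.3, -0.35, -4.77], [-0.6, -0.0, 0.0], 0.5], [[0.3, -0.3, -4.77], [-0.6, -0.0, 0.0], 0.5],
```

View pics/w22.png

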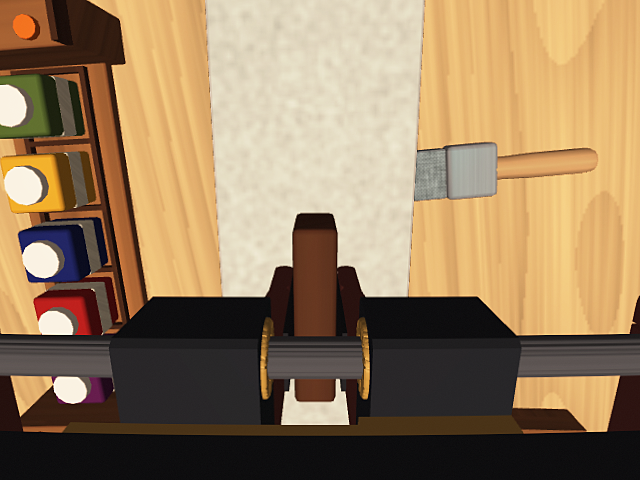

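Cover is held, hanging square. Move gently over the carrier.

```bash
python3 -m crank '[[[0.1,-0.2,-2.5],[-0.5,0,0],0.5],[[0.2,-0.4,-4.3],[-0.5,0,0],0.5],[[0.2,-0.4,-4.5],[-0.5,0,0],0.5],[[0.2,-0.3,-4.5],[-0.5,0,0],0.5],[[0.1,-0.2,-3.2],[-0.6,0,0],0.5]]';python3 -m crank '[[[0,0,0],[0,0,0],0.5],[[0,0,0],[0,0,0],0.5],[[0,0,0],[0,0,0],0.5],[[0,0,0],[0,0,0],0.5]]'
python3 - <<'E'
from h import *
d=get_image("wrist");cv2.imwrite("pics/w23.png",d["pixels"][:,:,::-1])
d=get_image("side");crop(d,"d23.png",340,90,460,270,3.3)
plan(bay(0,110,-1.2),TR,0.5)
E
```

```text
t: 48.5
ee_pos: [457.7, -187.3, 151.1]
orientation: [0.083, 1.576, -0.082]
ft_force: [0.2, -0.6, -1.6]
width: 15.9
t: 49.0
ee_pos: [461.9, -188.3, 152.9]
orientation: [0.082, 1.572, -0.083]
ft_force: [-0.9, 0.0, -1.5]
width: 15.6
t 49.1 D [ -0.8   0.1 -43. ] rot [ 0.  -0.2  0.1] rows 1
[[4.3, 0.01, -0.07], [0.0, -0.2, 0.1], 0.5],
```

View pics/w23.png

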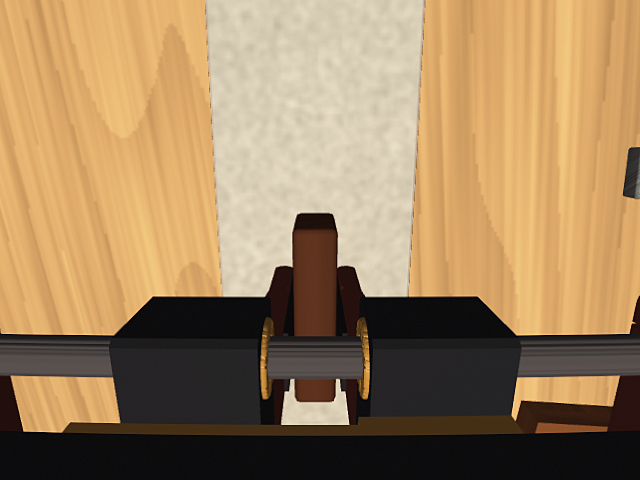

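View pics/d23.png

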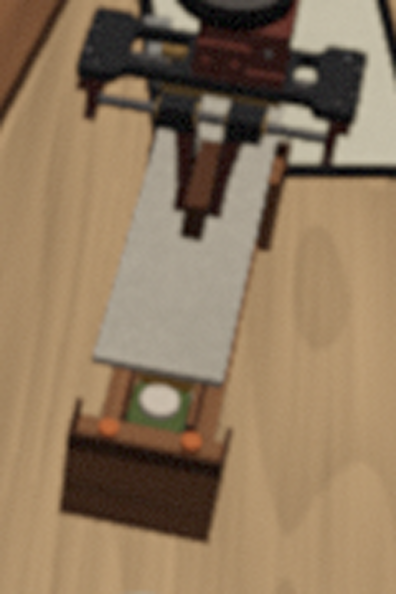

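```bash
python3 -m crank '[[[1.5,0,-0.05],[0,0,0],0.5],[[1.5,0,0],[0,0,0],0.5],[[1.0,0,0],[0,0,0],0.5],[[0,0,0],[0,0,0],0.5],[[0,0,0],[0,0,0],0.5]]';python3 -m crank '[[[0,0,0],[0,0,0],0.5],[[0,0,0],[0,0,0],0.5]]'
python3 - <<'E'
from h import *
d=get_image("side");crop(d,"d24.png",340,90,460,270,3.3)
s=get_image("scene");crop(s,"s24.png",150,170,320,280,4.5)
plan(bay(0,92,-1.2),TR,0.5)
E
```

```text
t: 49.72
ee_pos: [460.8, -188.4, 113.2]
orientation: [0.082, 1.572, -0.083]
ft_force: [-0.7, -0.4, -1.5]
width: 16.0
t: 49.98
ee_pos: [460.9, -188.4, 113.5]
orientation: [0.082, 1.571, -0.083]
ft_force: [-0.0, -0.2, -1.2]
width: 15.8
t 50.08 D [  0.1   0.2 -21.4] rot [ 0.  -0.1  0.1] rows 1
[[2.14, 0.02, 0.01], [0.0, -0.1, 0.1], 0.5],
```

View pics/d24.png

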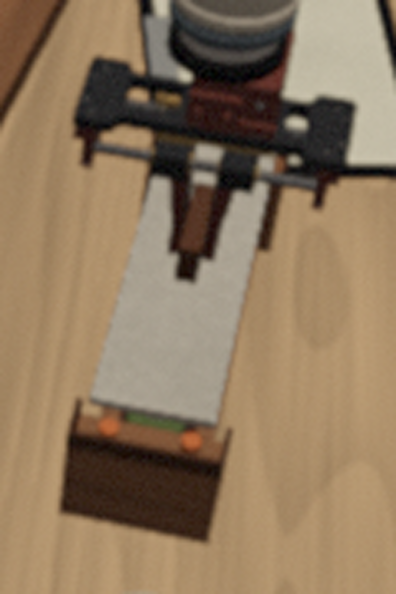

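View pics/s24.png

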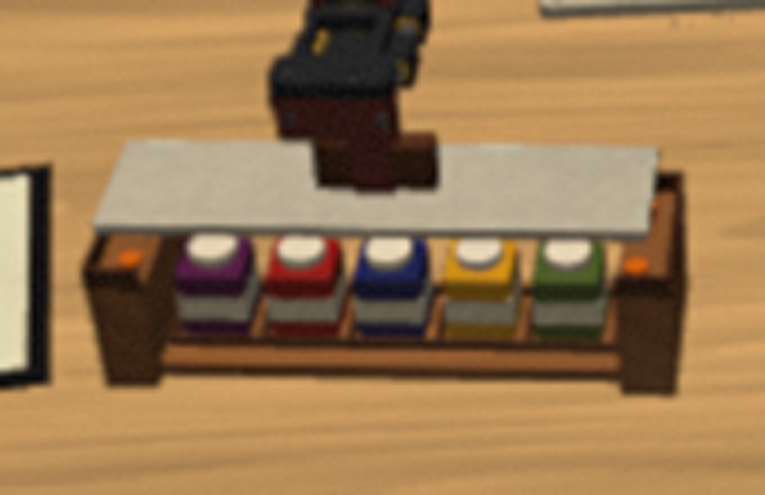

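```bash
python3 - <<'E'
from h import *
s=get_image("scene");d=get_image("side")
f=lambda L:(np.array(L,float)/4.5+[150,170])
g=lambda L:(np.array(L,float)/3.3+[340,90])
A=R.from_rotvec([0,0,TY]).as_matrix()
T=lambda P:((P-[*TC,0])@A).round(1)[:,:2].tolist()
print("board scene",T(plane(s,f([[94,228],[647,234],[657,149],[125,141]]),110.5)))
print("studs scene",T(plane(s,f([[130,258],[637,266]]),80)), "lip corner",T(plane(s,f([[86,268],[685,275],[683,175]]),86)))
print("board side",T(plane(d,g([[91,402],[217,421]]),110.5)),"studs side",T(plane(d,g([[109,425],[191,440]]),80)),"lip",T(plane(d,g([[79,402],[230,431]]),86)))
E
```

```text
board scene [[52.1, -152.9], [49.8, 155.7], [-33.1, 154.8], [-33.8, -156.1]]
studs scene [[38.8, -140.8], [38.7, 147.9]] lip corner [[56.8, -160.6], [54.3, 176.2], [-42.5, 168.3]]
board side [[38.8, 160.0], [-43.3, 154.5]] studs side [[26.2, 149.7], [-28.9, 148.1]] lip [[49.1, 140.2], [-52.8, 138.8]]
```

```bash
python3 -m crank '[[[0,0.2,0.1],[0,0,0],0.5],[[0.8,0,0],[0,0,0],0.5],[[0.8,0,0],[0,0,0],0.5],[[0.3,0,0],[0,0,0],0.5],[[0,0,0],[0,0,0],0.5]]';python3 -m crank '[[[0,0,0],[0,0,0],0.5],[[0,0,0],[0,0,0],0.5]]'
python3 - <<'E'
from h import *
d=get_image("side");crop(d,"d25.png",340,90,460,270,3.3)
s=get_image("scene");crop(s,"s25.png",150,170,320,280,4.5)
print(get_obs()["ee_pos"],get_obs()["ft_force"])
E
```

```text
t: 50.8
ee_pos: [461.5, -186.3, 93.6]
orientation: [0.082, 1.573, -0.083]
ft_force: [-0.0, 0.2, -2.5]
width: 15.7
t: 51.05
ee_pos: [462.0, -186.5, 94.3]
orientation: [0.082, 1.571, -0.083]
ft_force: [-0.6, 0.6, -0.7]
width: 15.9
[ 461.9435513  -186.51310384   94.35102955] [-0.09303594 -0.35547341 -2.03421947]
```

View pics/d25.png

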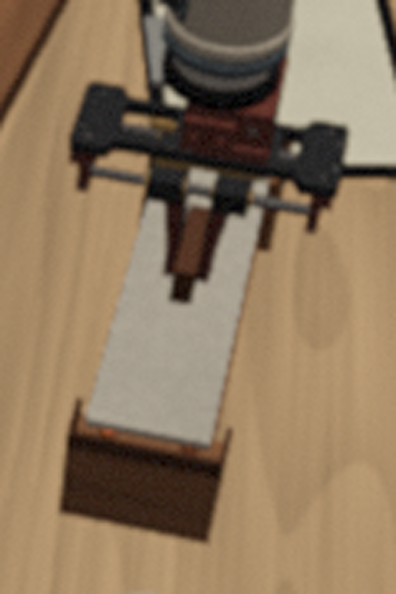

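View pics/s25.png

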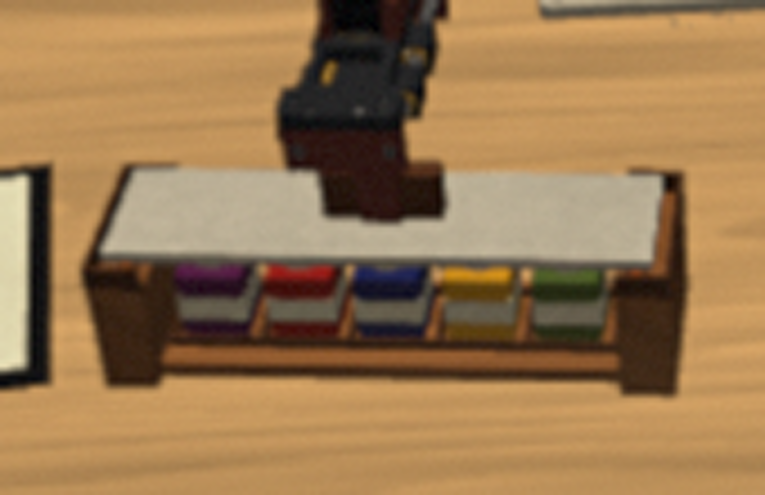

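```bash
python3 - <<'E'
from h import *
s=get_image("scene");d=get_image("side")
f=lambda L:(np.array(L,float)/4.5+[150,170])
g=lambda L:(np.array(L,float)/3.3+[340,90])
A=R.from_rotvec([0,0,TY]).as_matrix()
T=lambda P:((P-[*TC,0])@A).round(1)[:,:2].tolist()
print("board scene",T(plane(s,f([[99,254],[654,261],[663,176],[130,167]]),91.5)))
print("lip",T(plane(s,f([[86,268],[685,275],[683,173],[125,165]]),86)))
print("board side",T(plane(d,g([[86,423],[211,443]]),91.5)))
crop(s,"s26.png",160,195,240,260,9); crop(s,"s27.png",260,195,320,260,9)
E
```

```text
board scene [[50.8, -153.7], [49.1, 158.8], [-33.3, 157.5], [-34.7, -156.4]]
lip [[56.8, -160.6], [54.3, 176.2], [-44.5, 168.2], [-44.5, -162.7]]
board side [[40.2, 162.1], [-42.3, 157.3]]
```

View pics/s26.png

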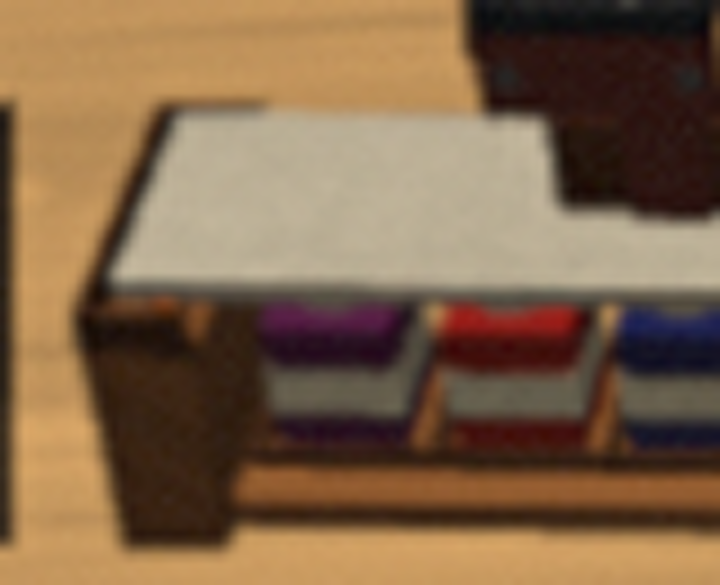

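View pics/s27.png

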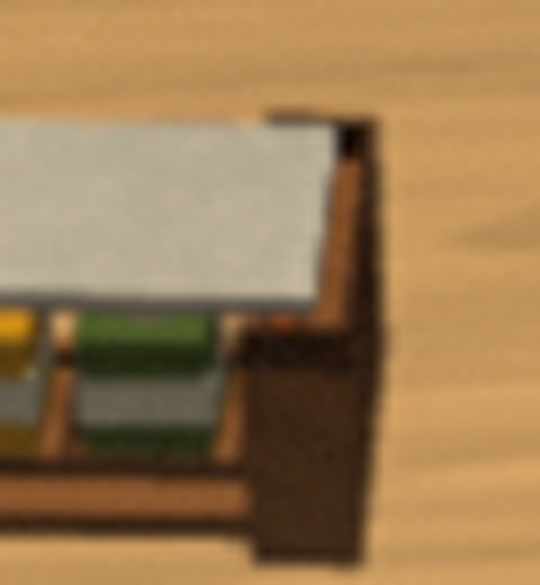

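```bash
python3 -m crank '[[[0,0.15,0],[0,0,0],0.5],[[0.2,0,0],[0,0,0],0.5],[[0.2,0,0],[0,0,0],0.5],[[0,0,0],[0,0,0],0.5]]';python3 -m crank '[[[0.2,0,0],[0,0,0],0.5],[[0,0,0],[0,0,0],0.5],[[0,0,0],[0,0,0],0.5]]'
```

```text
t: 51.75
ee_pos: [461.8, -184.9, 89.9]
orientation: [0.082, 1.572, -0.083]
ft_force: [-0.3, 0.2, -2.1]
width: 16.2
t: 52.12
ee_pos: [462.0, -184.9, 88.2]
orientation: [0.082, 1.572, -0.083]
ft_force: [-0.6, 0.5, 0.2]
width: 15.8
```

```bash
python3 -m crank '[[[0.2,0,0],[0,0,0],0.5],[[0,0,0],[0,0,0],0.5],[[0,0,0],[0,0,0],0.5]]';python3 -m crank '[[[0.2,0,0],[0,0,0],0.5],[[0,0,0],[0,0,0],0.5],[[0,0,0],[0,0,0],0.5]]'; python3 - <<'E'
from h import *
print(toolR().round(3).tolist())
E
```

```text
t: 52.5
ee_pos: [462.0, -185.0, 86.5]
orientation: [0.082, 1.572, -0.083]
ft_force: [-2.0, 1.3, 5.6]
width: 16.0
t: 52.88
ee_pos: [462.0, -185.0, 84.6]
orientation: [0.082, 1.572, -0.083]
ft_force: [-1.7, 2.5, 6.0]
width: 15.6
[[-0.002, 0.105, 0.994], [-0.001, 0.994, -0.105], [-1.0, -0.001, -0.002]]
```

```bash
python3 -m crank '[[[0.2,0,0],[0,0,0],0.5],[[0,0,0],[0,0,0],0.5],[[0,0,0],[0,0,0],0.5]]';python3 -m crank '[[[0.2,0,0],[0,0,0],0.5],[[0,0,0],[0,0,0],0.5],[[0,0,0],[0,0,0],0.5]]'; python3 - <<'E'
from h import *
d=get_image("side");crop(d,"d28.png",340,90,460,270,3.3)
s=get_image("scene");crop(s,"s28.png",150,170,320,280,4.5)
E
```

```text
t: 53.25
ee_pos: [462.0, -184.9, 82.8]
orientation: [0.082, 1.572, -0.083]
ft_force: [-2.5, 2.3, 8.2]
width: 16.1
t: 53.62
ee_pos: [462.0, -185.1, 82.4]
orientation: [0.081, 1.571, -0.083]
ft_force: [-8.8, 3.8, 30.3]
width: 15.9
```

View pics/d28.png

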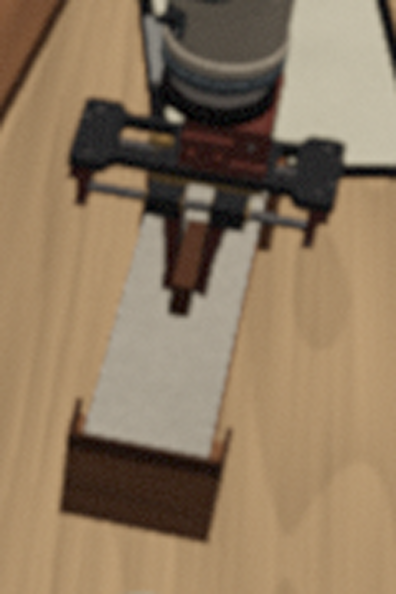

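View pics/s28.png

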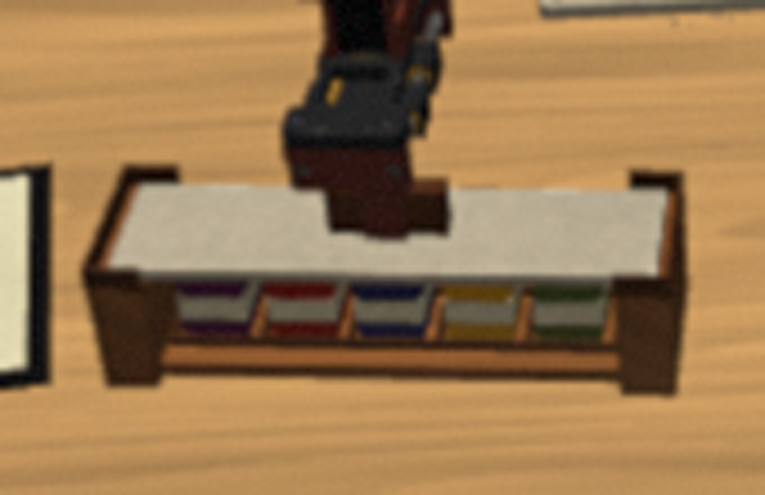

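```bash
python3 -m crank '[[[-0.15,0,0],[0,0,0],0.5],[[0,0,0],[0,0,0],0.5],[[0,0,0],[0,0,0],3.5],[[0,0,0],[0,0,0],3.5],[[0,0,0],[0,0,0],3.5]]';python3 -m crank '[[[-3,0,0],[0,0,0],3.5],[[-5,0,0],[0,0,0],3.5],[[-6,0,0],[0,0,0],3.5],[[-6,0,0],[0,0,0],3.5],[[-5,0,0],[0,0,0],3.5]]'; python3 - <<'E'
from h import *
get_image("wrist");d=get_image("wrist");cv2.imwrite("pics/w29.png",d["pixels"][:,:,::-1])
d=get_image("side");crop(d,"d29.png",340,90,460,270,3.3)
s=get_image("scene");crop(s,"s29.png",150,170,320,280,4.5)
print(get_obs()["ee_pos"])
E
```

```text
t: 54.35
ee_pos: [461.9, -185.0, 81.4]
orientation: [0.082, 1.572, -0.083]
ft_force: [0.6, 0.2, 0.6]
width: 34.8
t: 54.98
ee_pos: [462.7, -184.8, 334.1]
orientation: [0.081, 1.57, -0.084]
ft_force: [0.9, -0.7, -1.3]
width: 34.5
[ 462.78821981 -184.84806428  332.16174614]
```

View pics/w29.png

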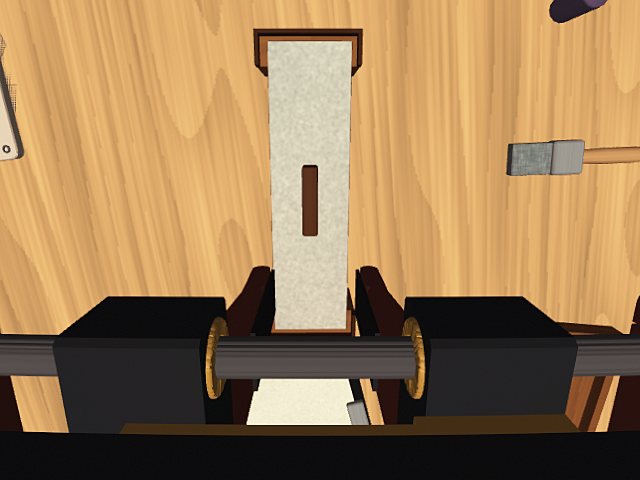

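View pics/d29.png

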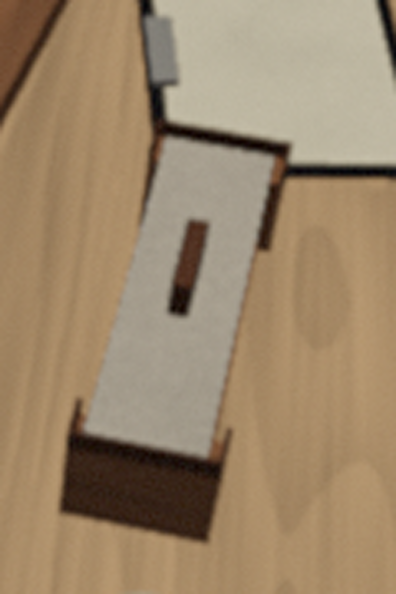

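View pics/s29.png

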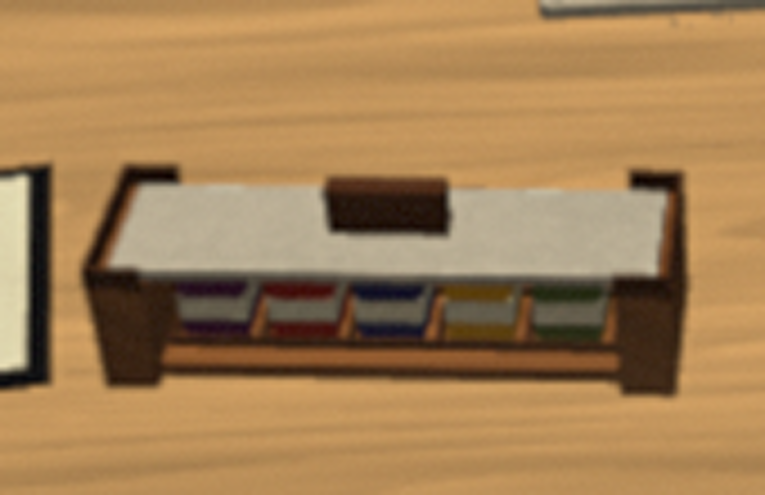

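```bash
python3 - <<'E'
from h import *
d=get_image("wrist")
A=R.from_rotvec([0,0,TY]).as_matrix()
P=plane(d,[[268,41],[352,40],[347.5,329],[275,328.5]],80)
Q=(P-[*TC,0])@A; print(Q.round(1)[:,:2].tolist(),Q.mean(0).round(1)[:2], [np.linalg.norm(P[i]-P[(i+1)%4]).round(1) for i in range(4)])
L=plane(d,[[254,29],[362,29]],86); print("lip",((L-[*TC,0])@A).round(1)[:,:2].tolist())
plan(bay(135,120),TR,0)
plan(bay(-135,120),TR,0,cur=(bay(135,120),TR))
E
```

```text
[[-43.5, 156.4], [37.6, 157.2], [38.9, -148.0], [-44.1, -147.3]] [-2.8  4.6] [np.float64(81.1), np.float64(305.2), np.float64(83.1), np.float64(303.7)]
lip [[-55.8, 165.8], [46.3, 165.7]]
t 55.23 D [  13.1  131.8 -210.8] rot [ 0.  -0.2  0. ] rows 5
[[4.21, 2.65, -0.0], [0.0, -0.0, 0.0], 0], [[4.21, 2.65, -0.0], [0.0, -0.0, 0.0], 0], [[4.22, 2.65, -0.01], [0.0, -0.0, 0.0], 0], [[4.22, 2.65, -0.01], [0.0, -0.0, 0.0], 0], [[4.22, 2.65, -0.01], [0.0, -0.0, 0.0], 0]

t 55.23 D [ -28.3 -268.5    0. ] rot [0. 0. 0.] rows 5
[[0.0, -5.4, 0.0], [0.0, 0.0, 0.0], 0], [[0.0, -5.4, 0.0], [0.0, 0.0, 0.0], 0], [[0.0, -5.4, 0.0], [0.0, 0.0, 0.0], 0], [[0.0, -5.4, 0.0], [0.0, 0.0, 0.0], 0], [[0.0, -5.4, 0.0], [0.0, 0.0, 0.0], 0]
```

```bash
python3 -m crank '[[[3.5,2.65,0],[0,0,0],0],[[4,2.65,0],[0,0,0],0],[[4,2.65,0],[0,0,0],0],[[4,2.65,0],[0,0,0],0],[[3.5,2.65,0],[0,0,0],0]]';python3 -m crank '[[[1.5,0,0],[0,0,0],0],[[1.2,0,0],[0,0,0],0],[[0,0,0],[0,0,0],0],[[0,0,0],[0,0,0],0],[[0,0,0],[0,0,0],0]]'
```

```text
t: 55.85
ee_pos: [474.0, -52.1, 138.3]
orientation: [0.082, 1.576, -0.083]
ft_force: [0.9, -0.1, -0.4]
width: 0.2
t: 56.48
ee_pos: [476.5, -53.7, 115.4]
orientation: [0.082, 1.57, -0.084]
ft_force: [-0.1, 0.9, 0.2]
width: 0.4
```

```bash
python3 -m crank '[[[1.5,0,0],[0,0,0],0],[[1.2,0,0],[0,0,0],0],[[0,0,0],[0,0,0],0],[[0,0,0],[0,0,0],0]]';python3 -m crank '[[[0.2,0,0],[0,0,0],0],[[0.2,0,0],[0,0,0],0],[[0,0,0],[0,0,0],0],[[0,0,0],[0,0,0],0]]'
```

```text
t: 56.98
ee_pos: [475.7, -53.1, 87.3]
orientation: [0.082, 1.572, -0.083]
ft_force: [0.3, -0.1, 1.1]
width: 0.7
t: 57.48
ee_pos: [475.9, -53.2, 83.6]
orientation: [0.082, 1.572, -0.083]
ft_force: [0.6, -0.4, -0.7]
width: 0.3
```

```bash
python3 -m crank '[[[0.2,0,0],[0,0,0],0],[[0,0,0],[0,0,0],0],[[0,0,0],[0,0,0],0]]'; python3 -m crank '[[[0.2,0,0],[0,0,0],0],[[0,0,0],[0,0,0],0],[[0,0,0],[0,0,0],0]]'
```

```text
t: 57.85
ee_pos: [475.8, -53.2, 81.5]
orientation: [0.082, 1.572, -0.083]
ft_force: [-0.4, 0.4, -0.5]
width: 0.4
t: 58.22
ee_pos: [476.0, -53.2, 80.3]
orientation: [0.082, 1.571, -0.083]
ft_force: [-2.5, 1.4, 11.7]
width: 0.3
```

```bash
python3 -m crank '[[[0.1,0,0],[0,0,0],0],[[0,0,0],[0,0,0],0],[[0,0,0],[0,0,0],0]]'; python3 -m crank '[[[-2,0,0],[0,0,0],0],[[-3.5,0,0],[0,0,0],0],[[-1,-2,0],[0,0,0],0],[[0,-5,0],[0,0,0],0],[[0,-5.4,0],[0,0,0],0]]';python3 -m crank '[[[0,-5.4,0],[0,0,0],0],[[0,-5.4,0],[0,0,0],0],[[0,-3.8,0],[0,0,0],0],[[0,0,0],[0,0,0],0],[[0,0,0],[0,0,0],0]]'; python3 - <<'E'
from h import *
plan(bay(-135,88),TR,0)
E
```

```text
t: 58.6
ee_pos: [476.1, -53.2, 80.2]
orientation: [0.082, 1.571, -0.083]
ft_force: [-6.5, 0.3, 24.3]
width: 0.2
t: 59.22
ee_pos: [463.1, -177.4, 144.0]
orientation: [0.08, 1.571, -0.082]
ft_force: [0.3, 0.3, -0.3]
width: 0.6
t: 59.85
ee_pos: [447.3, -321.0, 143.5]
orientation: [0.083, 1.573, -0.083]
ft_force: [0.1, -0.1, -0.3]
width: 0.3
t 59.85 D [ -0.5  -0.2 -55.5] rot [-0.  -0.2  0. ] rows 1
[[5.55, -0.03, -0.02], [-0.0, -0.2, 0.0], 0],
```

```bash
python3 -m crank '[[[2.5,0,0],[0,0,0],0],[[2.5,0,0],[0,0,0],0],[[0.8,0,0],[0,0,0],0],[[0,0,0],[0,0,0],0],[[0,0,0],[0,0,0],0]]';python3 -m crank '[[[0.2,0,0],[0,0,0],0],[[0,0,0],[0,0,0],0],[[0,0,0],[0,0,0],0]]'
```

```text
t: 60.48
ee_pos: [448.2, -321.7, 86.7]
orientation: [0.081, 1.571, -0.083]
ft_force: [0.5, 0.1, 0.6]
width: 0.5
t: 60.85
ee_pos: [447.6, -321.8, 84.0]
orientation: [0.082, 1.572, -0.083]
ft_force: [0.2, 1.2, -0.7]
width: -0.3
```

```bash
python3 -m crank '[[[0.2,0,0],[0,0,0],0],[[0,0,0],[0,0,0],0],[[0,0,0],[0,0,0],0]]';python3 -m crank '[[[0.2,0,0],[0,0,0],0],[[0,0,0],[0,0,0],0],[[0,0,0],[0,0,0],0]]'
```

```text
t: 61.22
ee_pos: [447.5, -321.7, 81.7]
orientation: [0.082, 1.572, -0.083]
ft_force: [0.3, 0.6, -0.4]
width: 0.2
t: 61.6
ee_pos: [447.7, -321.8, 80.4]
orientation: [0.082, 1.572, -0.083]
ft_force: [-2.1, 1.6, 5.9]
width: 0.5
```

```bash
python3 -m crank '[[[0.15,0,0],[0,0,0],0],[[0,0,0],[0,0,0],0],[[0,0,0],[0,0,0],0]]';python3 -m crank '[[[-3,0,0],[0,0,0],0],[[-5,0,0],[0,0,0],0],[[-6,0,0],[0,0,0],0],[[-6,4,0],[0,0,0],0],[[-5,5,0],[0,0,0],0]]';python3 -m crank '[[[0,0,0],[0,0,0],0],[[0,0,0],[0,0,0],0],[[0,0,0],[0,0,0],0],[[0,0,0],[0,0,0],0]]';python3 - <<'E'
from h import *
d=get_image("wrist");cv2.imwrite("pics/w30.png",d["pixels"][:,:,::-1])
s=get_image("scene");cv2.imwrite("pics/s30.png",s["pixels"][:,:,::-1]);crop(s,"s30c.png",150,170,320,280,4.5)
E
```

```text
t: 61.98
ee_pos: [447.7, -321.9, 80.2]
orientation: [0.081, 1.571, -0.083]
ft_force: [-5.8, 2.9, 21.7]
width: 0.3
t: 62.6
ee_pos: [456.6, -242.8, 316.6]
orientation: [0.082, 1.57, -0.085]
ft_force: [1.4, -0.2, -0.8]
width: 0.6
t: 63.1
ee_pos: [455.8, -243.5, 313.1]
orientation: [0.083, 1.574, -0.083]
ft_force: [0.2, 0.3, 0.1]
width: 0.4
```

View pics/w30.png

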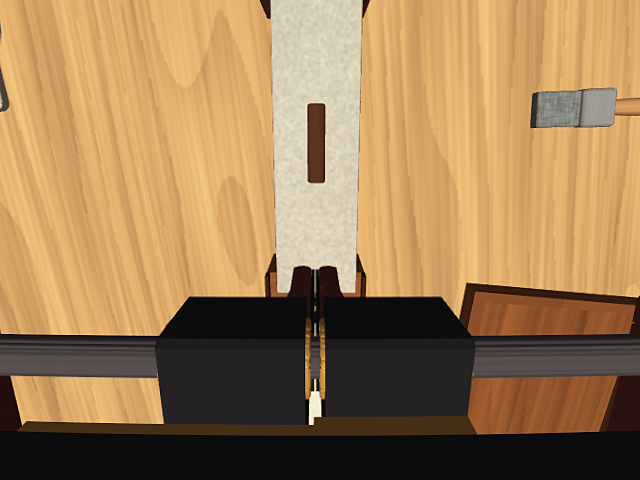

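View pics/s30c.png

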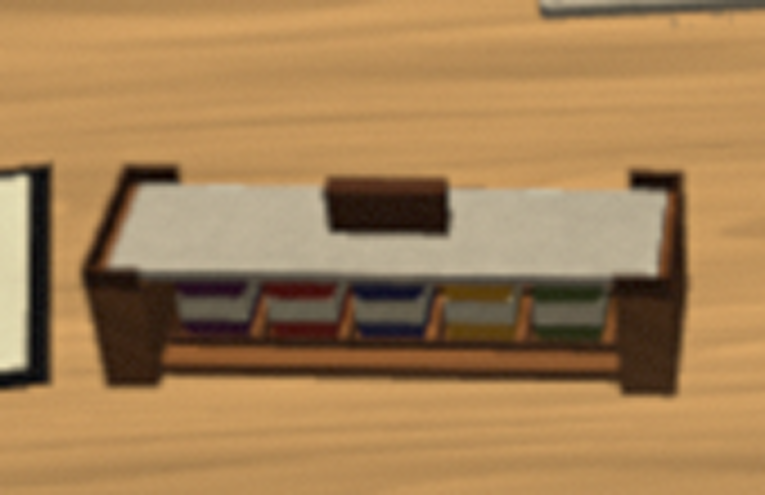

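View pics/s30.png

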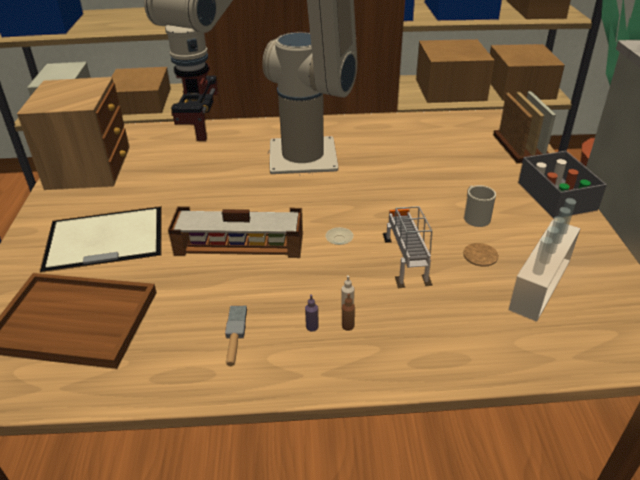

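```bash
python3 -c "
from workcell import *
print(close_job())"
```

```text
the job is handed in; nothing more can be done
None
```

The dye kit is packed and handed in at about 63 s; the hand-in gave no verdict. All five pots (purple from the bench; red, indigo, yellow and green from the lane) stand upright, one in each bay. The cover is on and pressed down inside the lips.

**Last checks:**
- **Pots:** before the cover went on, the wrist camera put every pot within 0.5 mm across and 1.5 mm along of its bay centre.
- **Cover height:** it bottomed out at about 30 N. I then pressed both ends with closed fingers, to about 24 N and 22 N. The board stopped at 80.2 mm at each end (80 mm is flush), so it is level along its length. I did not measure tilt across its width. The studs are hidden under the board, so I could not see how far they sank.
- **Cover position:** it looks centred inside the lips, about 2 mm off the carrier in x and y. That is relative to the lip edges in the same picture. The raw centre from my model of the carrier was (-2.8, +4.6) mm, but the gripper partly hid the near edge in that view.
- **Other things:** the lane is empty and the bystanders appear unmoved in the last scene picture.

**Disagreement:** the three cameras differed by up to about 6 mm on the carrier's position. I relied on the wrist camera, then moved the cover about 3.5 mm along and 1 mm across using the other two.

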